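# Pack the bed of a belt-embossing roller and drop the roller in

## Task

Set up the embossing roller stand for 4 mm belt strap, using the roller laid out on the wooden cradle: first stack the right two packers on the rubber-lined bed, centred on the yellow line and square between the cheeks with their long sides running from cheek to cheek, so that the seated roller will clear the top of the stack by 4 mm. Then lower that roller gently into the open slots of the cheeks, without letting it fall in, until its shaft is fully home at both ends. Leave the other packers, the spare roller on its rack and the tools on the bench where they are.

Things in the scene. Friction and masses are not known exactly. Their poses are not given: they have to be found in the camera images.
- stand: Fixed roller stand; origin on the bench under its middle. Grey base 150 (x) by 186 (y), 18 mm high; on it a flat steel bed 120 (x) by 98 (y), lined with black rubber, top 30 mm above the bench. x is the way the strap runs (open at both ends), y from cheek to cheek. Cheeks: dark steel plates 60 mm wide (x), 12 mm thick, 98 mm apart inside, tops 67 mm above the bed.
- bed (a point): Point on top of the bed, midway between the cheeks and straight under the roller's axis, on a thin yellow line that crosses the bed along y; 30 mm above the bench. Axes as the stand's.
- seat (a point): Where the roller's centre lies when its shaft is home in both slots: 51 mm above bed, same axes, shaft along y. Each cheek has an open-topped slot 14 mm wide, flaring to 26 mm over its top 9 mm; slot floor (brass pad) 45 mm above the bed, 22 mm below the cheek tops. So bed to underside of the seated roller is 24 mm for the 54 mm roller, 31 mm for the 40 mm one.
- fat_roller_centre (a point): Brass-coloured roller. Site at its centre (mid-length, on the shaft axis), 36 mm above the bench at the start; y along the shaft (either way round), x and z turn with it. Drum 54 mm diameter, 80 mm long; steel shaft 12 mm diameter, 140 mm over its ends; against each drum end a collar 18 mm diameter, 4 mm wide (88 mm over the collars). About 0.6 kg. Starts on the cradle or the rack; grasp the drum across from above.
- slim_roller_centre (a point): Red roller. Site at its centre (mid-length, on the shaft axis), 36 mm above the bench at the start; y along the shaft (either way round), x and z turn with it. Drum 40 mm diameter, 80 mm long; steel shaft 12 mm diameter, 140 mm over its ends; against each drum end a collar 18 mm diameter, 4 mm wide (88 mm over the collars). About 0.4 kg. Starts on the cradle or the rack; grasp the drum across from above.
- cradle: Fixed cradle all of brown wood, 70 (x) by 124 (y) mm, with two notched uprights 54 mm either side of its middle (tops 43 mm high, notches 16 mm wide). It holds one of the two rollers by its shaft ends, shaft along y: that is the roller to fit. Origin on the bench at its middle.
- rack: Fixed storage rack of the same size and shape with a black steel foot and blue uprights, holding the spare roller. Origin on the bench at its middle.
- rack_rest (a point): Point on the rack, 36 mm above the bench, where the spare roller's centre rests.
- packer8_centre (a point): Site at the centre (half-way up) of a flat brass-coloured packer, 40 mm (x) by 70 mm (y) and 8 mm thick (z), about 190 g, lying flat on the dark grey rubber mat (its top is 3 mm above the bench).
- packer12_centre (a point): Site at the centre (half-way up) of a flat bare aluminium (silver-grey) packer, 40 mm (x) by 70 mm (y) and 12 mm thick (z), about 91 g, lying flat on the dark grey rubber mat (its top is 3 mm above the bench).
- packer15_centre (a point): Site at the centre (half-way up) of a flat blue plastic packer, 40 mm (x) by 70 mm (y) and 15 mm thick (z), about 60 g, lying flat on the dark grey rubber mat (its top is 3 mm above the bench).
- packer24_centre (a point): Site at the centre (half-way up) of a flat green plastic packer, 40 mm (x) by 70 mm (y) and 24 mm thick (z), about 96 g, lying flat on the dark grey rubber mat (its top is 3 mm above the bench).
- mallet: Bystander: wooden mallet lying behind the roller stand: head 110 mm long, 68 mm across, handle 180 mm; origin on the bench under the middle of the head
- edge_paint: Bystander: small white bottle with black cap, 42 mm across, 85 mm tall, standing; origin at the centre of its underside
- wax_tin: Bystander: flat round yellow tin, 66 mm across, 28 mm tall; origin at the centre of its underside
- beveller: Bystander: edge beveller, a dark wooden-handled steel hand tool 150 mm long lying on the bench in front of the stand; origin on the bench under it
- spool: Bystander: white thread spool, 48 mm across, 54 mm tall, standing; origin at the centre of its underside
- punch: Bystander: dark steel hand punch 106 mm long, 28 mm at its collar, lying on the bench; origin on the bench under it
- caliper: Bystander: sliding caliper 200 mm long, steel with a black slider, lying flat beyond the roller holders, to the left; origin on the bench under it

How it is judged:
By the outcome, as a careful person would: the job done as asked, in the order asked, and still so for the second after the job is handed in, with the robot touching nothing.
It also fails if it takes over 58 s, if anything falls off the work surface, if the arm or the gripper's body presses on something with over 40 N, if the wrist force passes 120 N, or if a joint passes its speed limit or range.

## Robot

A 6-joint arm with a two-finger parallel gripper is mounted at the origin on the work surface. World frame = base frame: x ahead of the robot, y to its left, z up, the work surface at z = 0. Lengths are in mm, angles in rad, forces in N, time in s.
With the tool pointing down it reaches from about 350 to 875 mm from the base axis. Payload 4.2 kg.
Tool frame: the origin (TCP) lies at the very end of the fingers, on their centre line; the grasp point (between the pads) lies 19 mm behind it; z points along the fingers, y is the direction in which the jaws open and shut (so a half turn about z gives the same grasp; the last joint's range is limited). The gripper opens to 85 mm and grips with 20 to 120 N. Pads are 22 mm wide; open, the fingers measure 114 mm over their backs; the gripper's body (76 mm by 85 mm) begins 54 mm behind the grasp point. The pads swing forward as they close: fully open they stand 13 mm farther back than shut.
Start: joints at [1.497, 0.385, 0.008, 0, -1.194, -0.259], TCP at [204.149, 590.696, 199.712] pointing down, gripper open.
Joint ranges: [-3.14, 3.14], [-1.21, 2.06], [-1.07, 1.41], [-3.16, 2.05], [-2.99, -0.16], [-3.1, 3.1]. Speed limits (rad/s): [2.79, 2.79, 3.14, 3.14, 3.14, 3.14].

## Interface

Orientations are given as a unit quaternion [x, y, z, w].
In Python, from bench import read_state, get_image, camera_params, job_done gives the robot as it stands.
- The arm moves only by the tool send_rows, never from a script. Its arguments are lists of equal length, an entry for each row: "translation": the shift along the tool's x, y, z in m, a list of three; "yaw": the turn about the tool's z in degrees; "fingers": the closure in counts, from 0 (fully open) to 255 (shut). A call has 1 to 12 rows; each row is the pose to reach, as a shift and turn from the pose measured when the call began, along the tool's axes at that moment; what a row does not reach only later rows make up. A row lasts 1/10 s, in which the tool goes at most 50 mm and 8.59 degrees, less where a joint would pass 70% of its speed; a pose out of reach is approached as far as the arm can. A call with a gripper value outside its range is refused whole. The fingers move at their own pace and stop on an object; the grip force is fixed at half the most. Time passes only in rows, so rows that repeat a pose let the fingers close. It gives the time, the measured TCP pose, the force and the opening at its end, in the units of the state.
- read_state(): the state, without advancing time (a new reading comes with each control period).
- get_image(name): name is "scene" or "side" or "wrist"; returns the picture (420x560x3 uint8, blue, green, red); there is no depth.
- camera_params(name): a dict with "mtx" (3x3 intrinsics, pixels), "k1" (the pictures are not rectified: a ray, as slopes to the right and down, at radius r is drawn at 1 + k1 r^2 times it, then the intrinsics apply), "rvec" (rotation vector, rad) and "tvec" (3), from world to camera coordinates, as OpenCV has them; the wrist camera has in their place "tool_from_camera" (4x4, takes a point from camera to tool coordinates, whose origin is the TCP and whose axes are the flange's). Camera axes: x right, y down, z forward; pixel columns grow to the right and rows downward; lengths in mm; the calibration is good to about 2 mm. A picture is of the moment at which its call begins: read the wrist's pose just before it. camera_params takes no time and is no camera call.
- job_done(): hands the job in, once; it reports no verdict.
The state is a dict: "clock": time; "joints": joint angles; "joint_vel": joint speeds; "joint_efforts": joint torques, N m; "position": TCP position; "ee_rot": TCP orientation; "contact_force": force on the tool from outside, world axes, zero at the start; "wrist_torque": the same for the moment, N m; "gripper_width": finger opening in mm.
Only numpy, scipy, OpenCV 4.12 (cv2) and the standard library are available. Lean on these libraries where they do the work, as an engineer would, in place of code of your own. Each camera call takes 0.05 s, during which the arm holds its last target.

## Working session

There is one attempt and no reset: what is moved stays moved. The work goes in short steps, Python scripts to look and compute and a tool call to move; the robot and the scene stay as the last step left them, time stands still between calls to the robot, and variables do not carry over. Pictures are saved under pics/ and viewed, and the job is handed in when it is done.

Besides the shell and the picture viewer there is one more tool, called after ">>>" as name(argument=value, ...) on one line, values as JSON. send_rows: Moves the arm, as the interface text tells. Its arguments: {"type":"object","properties":{"translation":{"type":"array","items":{"type":"array","items":{"type":"number"}}},"yaw":{"type":"array","items":{"type":"number"}},"fingers":{"type":"array","items":{"type":"number"}}},"required":["translation","yaw","fingers"]}

```bash
mkdir -p pics; ls
python3 - <<'E'
from bench import *
import cv2
print(read_state())
for n in ("scene","side","wrist"):
    cv2.imwrite(f"pics/{n}0.png",get_image(n)); print(n,camera_params(n))
E
```

```text
pics
{'clock': 0.0, 'joints': array([ 1.49663708e+00,  3.85574172e-01,  6.59190265e-03, -5.17080690e-04,
       -1.19396973e+00, -2.58589122e-01]), 'joint_vel': array([-0.00082504,  0.00087613,  0.00030379, -0.0011887 ,  0.00090772,
        0.00219346]), 'joint_efforts': array([-5.70950033e-04, -3.92287266e+01,  1.88401294e+01,  4.18614283e+00,
       -4.65566962e-03, -9.57383293e-06]), 'position': array([203.92313687, 590.09625005, 198.59505564]), 'ee_rot': array([ 9.86175307e-01, -1.65701674e-01, -1.40024832e-04,  1.09538556e-03]), 'contact_force': array([ 0.30897728, -0.35659284, -0.70989226]), 'wrist_torque': array([ 0.03622925,  0.06888577, -0.0202225 ]), 'gripper_width': 85.45779071477732}
scene {'mtx': array([[417.82050922,   0.        , 278.78159347],
       [  0.        , 417.82050922, 206.22694596],
       [  0.        ,   0.        ,   1.        ]]), 'k1': -0.08086540110068428, 'rvec': array([ 2.12326452,  1.41996782, -0.4981985 ]), 'tvec': array([-256.44369738, -368.88391319, 1512.27815866])}
side {'mtx': array([[411.07439794,   0.        , 272.81582759],
       [  0.        , 411.07439794, 208.56345734],
       [  0.        ,   0.        ,   1.        ]]), 'k1': -0.03825584110000566, 'rvec': array([ 2.20806159, -0.04575533,  0.04840782]), 'tvec': array([-572.55574056,  100.17908775, 1028.81431904])}
wrist {'mtx': array([[375.28121898,   0.        , 280.39373609],
       [  0.        , 375.28121898, 213.07837672],
       [  0.        ,   0.        ,   1.        ]]), 'k1': 0.018067300317700423, 'tool_from_camera': array([[ 8.21943260e-04, -9.65765327e-01, -2.59415993e-01,
         6.54899211e+01],
       [ 9.99999204e-01,  5.45570044e-04,  1.13736231e-03,
        -4.55069764e-01],
       [-9.56895493e-04, -2.59416722e-01,  9.65765007e-01,
        -1.75215723e+02],
       [ 0.00000000e+00,  0.00000000e+00,  0.00000000e+00,
         1.00000000e+00]])}
```

View pics/scene0.png

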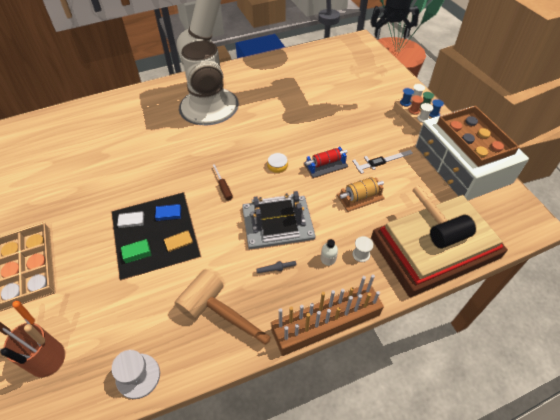

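View pics/side0.png

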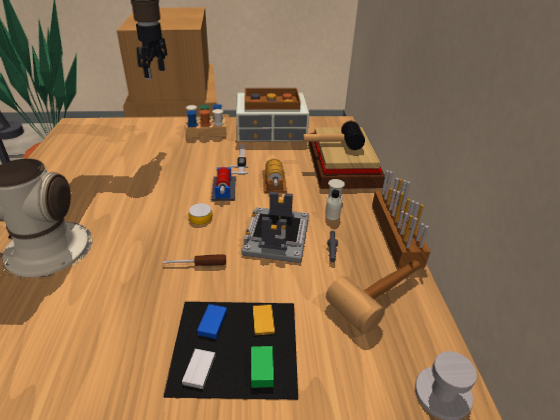

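View pics/wrist0.png

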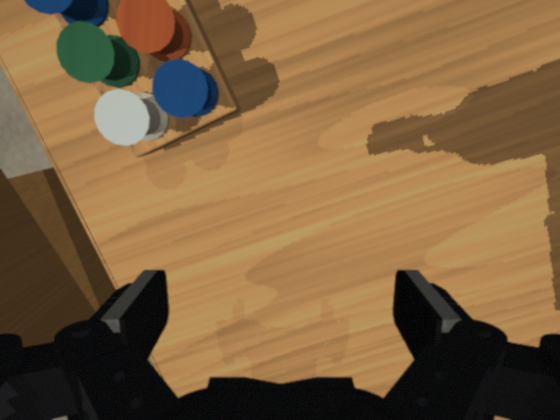

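The brass 54 mm roller lies on the brown cradle (scene ~361,190), the red one on the blue rack. Clearance is therefore 24 mm, so the stack must be 20 mm: 8 mm brass (scene 178,241) plus 12 mm silver (131,219).

```bash
cat > h.py <<'E'
import numpy as np, cv2
from scipy.spatial.transform import Rotation as R
from bench import *
def cam(n,st=None):
    p=camera_params(n)
    if n=="wrist":
        T=np.eye(4);T[:3,:3]=R.from_quat(st["ee_rot"]).as_matrix();T[:3,3]=st["position"]
        W=T@p["tool_from_camera"]   # world from cam
    else:
        C=np.eye(4);C[:3,:3]=R.from_rotvec(p["rvec"]).as_matrix();C[:3,3]=p["tvec"];W=np.linalg.inv(C)
    return p["mtx"],p["k1"],W
def unproj(c,uv,z):
    K,k,W=c
    d=np.array([k,0,0,0.])
    uv=np.asarray(uv,float).reshape(-1,1,2)
    s=cv2.undistortPoints(uv,K,d)[:,0]
    D=np.c_[s,np.ones(len(s))]@W[:3,:3].T
    o=W[:3,3]
    return o+D*((z-o[2])/D[:,2])[:,None]
def proj(c,X):
    K,k,W=c;C=np.linalg.inv(W)
    X=np.asarray(X,float).reshape(-1,3)
    return cv2.projectPoints(X,cv2.Rodrigues(C[:3,:3])[0],C[:3,3].copy(),K,np.array([k,0,0,0.]))[0][:,0]
def snap(n,name):
    st=read_state();im=get_image(n);cv2.imwrite(f"pics/{name}.png",im)
    np.save(f"pics/{name}.npy",np.r_[st["position"],st["ee_rot"]]);return im,st
def camof(n,name):
    a=np.load(f"pics/{name}.npy");return cam(n,dict(position=a[:3],ee_rot=a[3:]))
E
python3 - <<'E'
from h import *
s=cam("scene");d=cam("side")
for nm,a,b,z in [("silver",(131,219),(199,368),13),("brass",(178,241),(263,319),10),("blue",(168,212),(212,320),16),("green",(135,250),(262,365),25),("bedmid",(279,217),(278,230),30),("roller",(361,190),(274,173),50),("red",(326,159),(224,180),50)]:
    print(nm,unproj(s,a,z).round(1)[0],unproj(d,b,z).round(1)[0])
im=cv2.imread("pics/scene0.png")
cv2.imwrite("pics/c1.png",cv2.resize(im[140:290,220:400],None,fx=4,fy=4,interpolation=3)[:600,:720])
E
```

```text
silver [ 420.  -351.7   13. ] [ 418.  -356.7   13. ]
brass [ 543.3 -243.8   10. ] [ 540.3 -245.7   10. ]
blue [ 439.2 -246.4   16. ] [ 435.3 -249.4   16. ]
green [ 537.8 -358.2   25. ] [ 534.7 -362.2   25. ]
bedmid [588.1  37.4  30. ] [587.2  19.9  30. ]
roller [603.6 285.   50. ] [589.6 266.3  50. ]
red [454.3 247.1  50. ] [440.6 230.4  50. ]
```

View pics/c1.png

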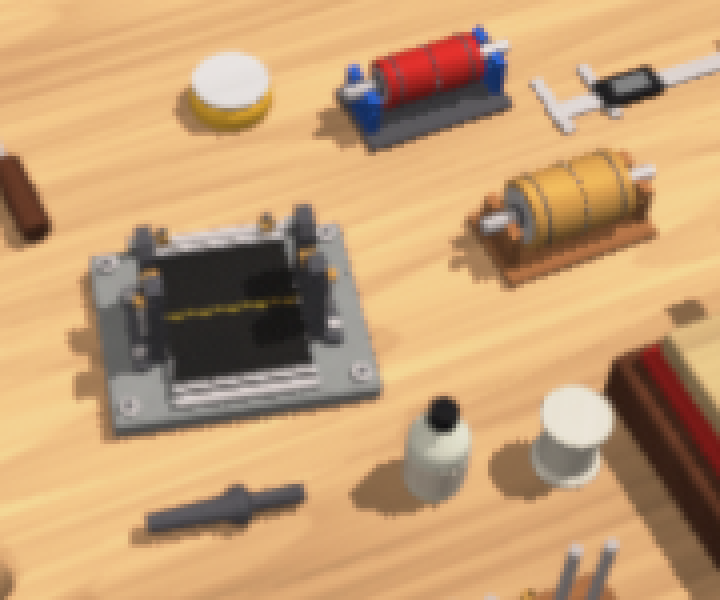

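>>> send_rows(translation=[[0.446, 0.11, -0.06], [0.446, 0.11, -0.06], [0.446, 0.11, -0.06], [0.446, 0.11, -0.06], [0.446, 0.11, -0.06], [0.446, 0.11, -0.06], [0.446, 0.11, -0.06], [0.446, 0.11, -0.06], [0.446, 0.11, -0.06], [0.446, 0.11, -0.06], [0.446, 0.11, -0.06], [0.446, 0.11, -0.06]], yaw=[71, 71, 71, 71, 71, 71, 71, 71, 71, 71, 71, 71], fingers=[0, 0, 0, 0, 0, 0, 0, 0, 0, 0, 0, 0])

```text
clock: 1.35
position: [589.0, 340.7, 258.4]
ee_rot: [-0.707, 0.708, -0.0, -0.001]
contact_force: [-0.1, -0.0, 0.4]
gripper_width: 85.4
```

```bash
python3 -c "
from h import *
snap('wrist','w1')"
```

```text
(no output)
```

View pics/w1.png

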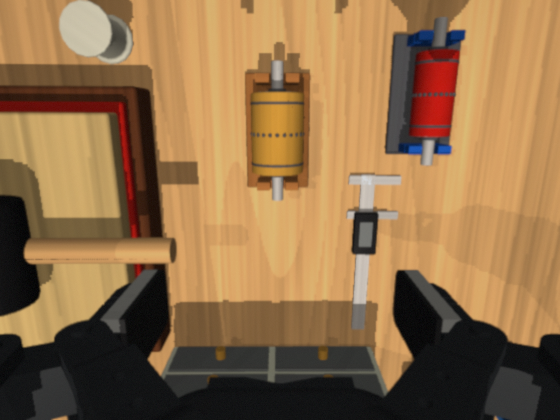

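>>> send_rows(translation=[[0.2, 0, 0], [0.2, 0, 0], [0.2, 0, 0], [0.2, 0, 0], [0.2, 0, 0], [0.2, 0, 0], [0.2, 0, 0]], yaw=[0, 0, 0, 0, 0, 0, 0], fingers=[0, 0, 0, 0, 0, 0, 0])

```text
clock: 2.1
position: [588.1, 142.8, 259.1]
ee_rot: [0.708, -0.706, 0.0, 0.001]
contact_force: [0.2, 0.2, 0.4]
gripper_width: 85.7
```

```bash
python3 -c "
from h import *
snap('wrist','w2')"
```

```text
(no output)
```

View pics/w2.png

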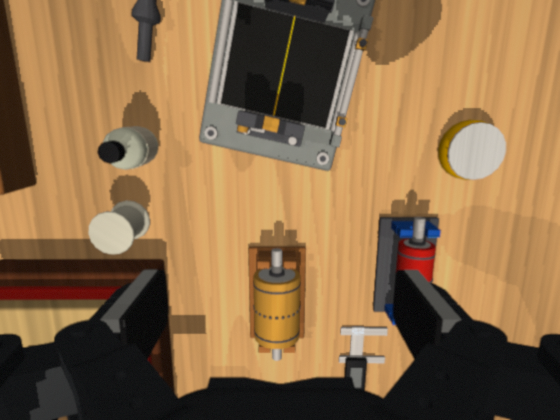

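w1: roller axis vertical, ends (278,62)–(277,199), the drum centre ~(277,134). w2: stand turned ~12°, its yellow line running (294,15)–(275,115). Now look at the whole stand.

>>> send_rows(translation=[[0.12, 0, 0], [0.12, 0, 0], [0.12, 0, 0], [0.12, 0, 0], [0.12, 0, 0]], yaw=[0, 0, 0, 0, 0], fingers=[0, 0, 0, 0, 0])

```text
clock: 2.65
position: [588.6, 24.1, 258.9]
ee_rot: [0.708, -0.706, -0.0, 0.001]
contact_force: [0.9, 0.8, -0.9]
gripper_width: 85.4
```

```bash
python3 -c "
from h import *
im,st=snap('wrist','w3')
cv2.imwrite('pics/w3c.png',cv2.resize(im[60:270,150:430],None,fx=2.8,fy=2.8,interpolation=2))"
```

```text
(no output)
```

View pics/w3c.png

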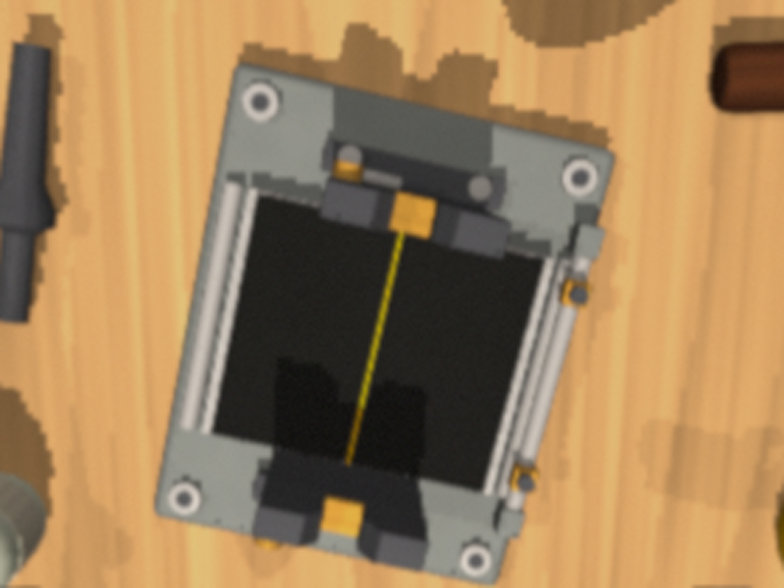

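>>> send_rows(translation=[[0.27, 0.1, 0], [0.27, 0.1, 0], [0.27, 0.1, 0], [0.27, 0.1, 0], [0.27, 0.1, 0], [0.27, 0.1, 0], [0.27, 0.1, 0], [0.27, 0.1, 0]], yaw=[0, 0, 0, 0, 0, 0, 0, 0], fingers=[0, 0, 0, 0, 0, 0, 0, 0])

```text
clock: 3.5
position: [490.2, -245.4, 259.3]
ee_rot: [0.709, -0.706, -0.0, 0.001]
contact_force: [0.5, 1.0, -0.2]
gripper_width: 85.3
```

```bash
python3 -c "
from h import *
im,st=snap('wrist','w4')
"
```

```text
(no output)
```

View pics/w4.png

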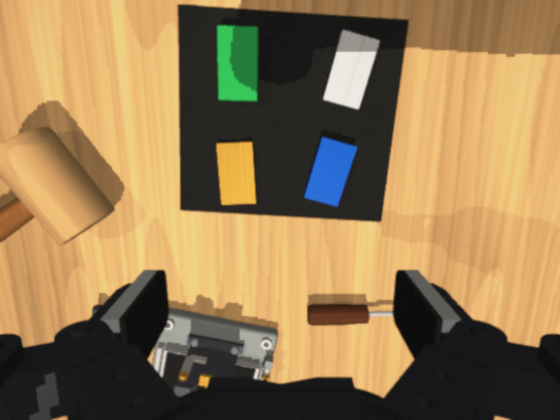

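Run:
```python
from h import *
im=cv2.imread('pics/w4.png')
a=cv2.resize(im[20:120,310:400],None,fx=5,fy=5,interpolation=2)
b=cv2.resize(im[130:215,205:270],None,fx=5,fy=5,interpolation=2)
o=np.zeros((500,800,3),np.uint8);o[:a.shape[0],:a.shape[1]]=a;o[:b.shape[0],460:460+b.shape[1]]=b
cv2.imwrite('pics/w4c.png',o)
c=camof('wrist','w3')
f=lambda p:np.array(p)/2.8+[150,60]
def show(n,p,z,L):
    P=unproj(c,[f(q) for q in p],z)[:,:2]; print(n,P.round(1).tolist(),'mean',P.mean(0).round(1))
    for i,j in L:
        d=P[j]-P[i];print('  len',np.hypot(*d).round(1),'ang',np.degrees(np.arctan2(d[1],d[0])).round(2))
show('corners',[(240,65),(613,153),(495,582),(157,513)],18,[(0,1),(3,2),(3,0),(2,1)])
show('bolts',[(260,101),(580,177),(476,560),(184,497)],20,[(0,1),(3,2),(3,0),(2,1)])
show('pads',[(413,214),(343,517)],75,[(1,0)])
show('line',[(402,232),(348,465)],30,[(1,0)])
```

```text
corners [[635.5, -70.6], [493.7, -39.3], [532.4, 137.6], [675.0, 107.0]] mean [584.2  33.7]
  len 145.2 ang 167.56
  len 145.8 ang 167.9
  len 181.9 ang -102.54
  len 181.1 ang -102.34
bolts [[628.1, -57.7], [506.2, -30.4], [541.1, 126.8], [663.1, 99.2]] mean [584.6  34.5]
  len 124.9 ang 167.39
  len 125.1 ang 167.28
  len 160.8 ang -102.55
  len 161.0 ang -102.5
pads [[572.5, -19.6], [596.1, 88.1]] mean [584.3  34.2]
  len 110.2 ang -102.37
line [[574.4, -10.2], [594.9, 82.1]] mean [584.7  35.9]
  len 94.6 ang -102.5
```

View pics/w4c.png

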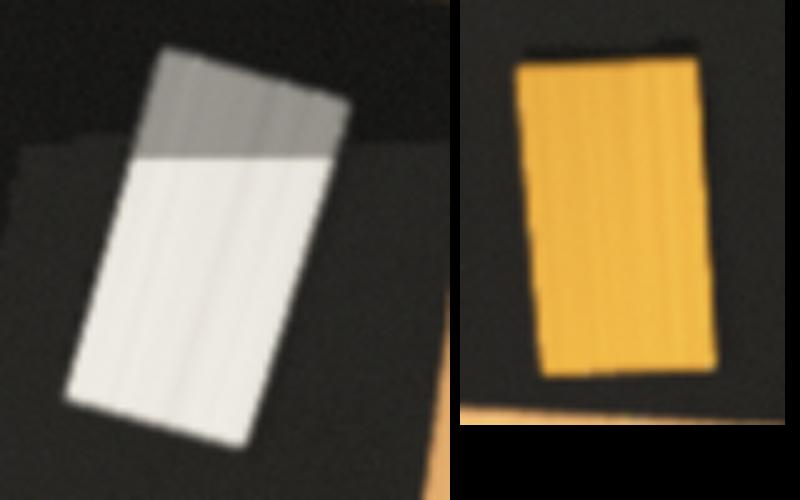

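Run:
```python
from h import *
def show(n,c,p,z,L):
    P=unproj(c,p,z)[:,:2]; print(n,P.round(1).tolist(),'mean',P.mean(0).round(1))
    for i,j in L:
        d=P[j]-P[i];print('  len',np.hypot(*d).round(1),'ang',np.degrees(np.arctan2(d[1],d[0])).round(2))
c=camof('wrist','w4')
A=np.array
show('silver',c,A([(163,47),(351,101),(245,448),(66,400)])/5+A([310,20])-.4,15,[(0,1),(3,2),(3,0),(2,1)])
show('brass',c,A([(55,66),(237,58),(256,370),(83,376)])/5+A([205,130])-.4,11,[(0,1),(3,2),(3,0),(2,1)])
im=cv2.imread('pics/w1.png')
cv2.imwrite('pics/w1c.png',cv2.resize(im[40:210,220:340],None,fx=3.5,fy=3.5,interpolation=2))
print(camof('wrist','w4')[2][:3,3], read_state()['position'], R.from_quat(read_state()['ee_rot']).as_matrix().round(4))
```

```text
silver [[427.6, -392.9], [388.5, -382.9], [406.1, -314.5], [444.9, -324.2]] mean [ 416.8 -353.6]
  len 40.3 ang 165.66
  len 40.0 ang 165.95
  len 70.8 ang -104.14
  len 70.6 ang -104.35
brass [[562.0, -277.8], [521.5, -279.8], [518.2, -208.6], [558.3, -207.0]] mean [ 540.  -243.3]
  len 40.5 ang -177.19
  len 40.2 ang -177.67
  len 71.0 ang -87.04
  len 71.3 ang -87.29
[ 490.70551569 -310.39602781  434.6118486 ] [ 490.47442372 -244.83089459  259.32707534] [[ 0.0056 -1.     -0.0017]
 [-1.     -0.0056 -0.0013]
 [ 0.0013  0.0017 -1.    ]]
```

View pics/w1c.png

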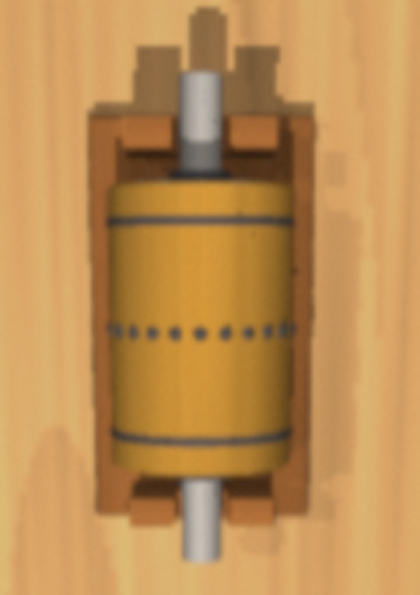

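Brass: centre (540,−243), silver (417,−354), stand centre (584.3,34.2) with its y axis at −102.4°. Hovering over the brass packer.

>>> send_rows(translation=[[-0.001, -0.05, 0.2], [-0.001, -0.05, 0.2], [-0.001, -0.05, 0.2], [-0.001, -0.05, 0.2], [-0.001, -0.05, 0.2], [-0.001, -0.05, 0.2], [-0.001, -0.05, 0.2]], yaw=[-2.5, -2.5, -2.5, -2.5, -2.5, -2.5, -2.5], fingers=[80, 80, 80, 80, 80, 80, 80])

```text
clock: 4.25
position: [542.0, -243.4, 61.6]
ee_rot: [0.725, -0.689, 0.002, 0.0]
contact_force: [-0.5, -0.4, 1.3]
gripper_width: 58.8
```

```bash
cat >> h.py <<'E'
def go(x,y,z,head,st=None):
    """print tool-axis delta (m) and yaw (deg) to reach world TCP and tool-x heading (deg)"""
    st=st or read_state();M=R.from_quat(st["ee_rot"]).as_matrix()
    d=M.T@(np.array([x,y,z])-st["position"])/1000
    h=np.degrees(np.arctan2(M[1,0],M[0,0]))
    dy=-(head-h); dy=(dy+180)%360-180
    print("t",st["clock"],"pos",st["position"].round(1),"head",h.round(2),"w",round(st["gripper_width"],1),"F",st["contact_force"].round(1))
    print("  delta",d.round(4),"yaw",round(dy,2))
E
python3 - <<'E'
from h import *
im,st=snap('wrist','w5')
go(540,-243.3,3,-87.2)
E
```

```text
t 4.3 pos [ 542.1 -243.7   62.1] head -87.1 w 59.1 F [0.1 0.3 0.3]
  delta [-0.0007  0.0022  0.0591] yaw 0.1
```

View pics/w5.png

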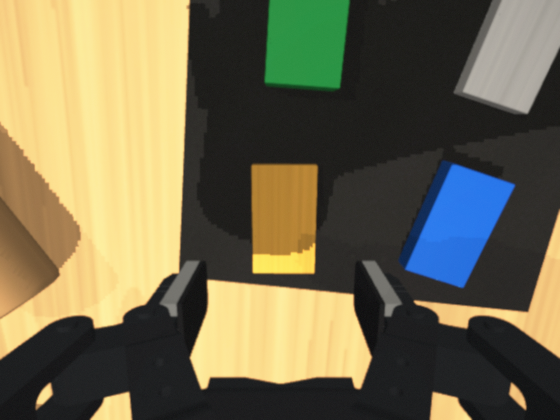

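Run:
```python
from h import *
c=camof('wrist','w5')
P=unproj(c,[(251,163.5),(318,163.5),(316,273.5),(252,273.5)],11)[:,:2]
print(P.round(1),P.mean(0)); d=P[0]-P[3];print(np.degrees(np.arctan2(d[1],d[0])),np.hypot(*d)); d=P[1]-P[2];print(np.degrees(np.arctan2(d[1],d[0])))
d=P[1]-P[0];print(np.hypot(*d))
go(P[:,0].mean(),P[:,1].mean(),3,-87.2)
```

```text
[[ 561.6 -278.1]
 [ 521.4 -280.2]
 [ 517.1 -208.8]
 [ 558.7 -206.6]] [ 539.70425155 -243.44723835]
-87.63508404484585 71.52530720407918
-86.58140656463065
40.30120495240117
t 4.3 pos [ 542.1 -243.7   62.1] head -87.1 w 59.1 F [0.1 0.3 0.3]
  delta [-0.0005  0.0025  0.0591] yaw 0.1
```

>>> send_rows(translation=[[-0.0005, 0.0025, 0.03], [-0.0005, 0.0025, 0.045], [-0.0005, 0.0025, 0.055], [-0.0005, 0.0025, 0.0585], [-0.0005, 0.0025, 0.0585], [-0.0005, 0.0025, 0.0585], [-0.0005, 0.0025, 0.0585], [-0.0005, 0.0025, 0.0585], [-0.0005, 0.0025, 0.0585], [-0.0005, 0.0025, 0.0585]], yaw=[0, 0, 0, 0, 0, 0, 0, 0, 0, 0], fingers=[80, 80, 80, 80, 80, 255, 255, 255, 255, 255])

```text
clock: 5.3
position: [539.8, -243.5, 3.8]
ee_rot: [0.725, -0.689, 0.002, -0.0]
contact_force: [0.1, 0.6, -1.0]
gripper_width: -0.0
```

Run:
```python
from h import *
go(584.3,34.2,150,-102.45)
```

```text
t 5.3 pos [ 539.8 -243.5    3.8] head -87.1 w -0.0 F [ 0.1  0.6 -1. ]
  delta [-0.2747 -0.059  -0.1468] yaw 15.35
```

Run:
```python
from h import *
im,st=snap('wrist','w6')
s=get_image('side');cv2.imwrite('pics/s6.png',cv2.resize(s[240:400,150:330],None,fx=3.5,fy=3.5,interpolation=2))
```

```text
(no output)
```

View pics/w6.png

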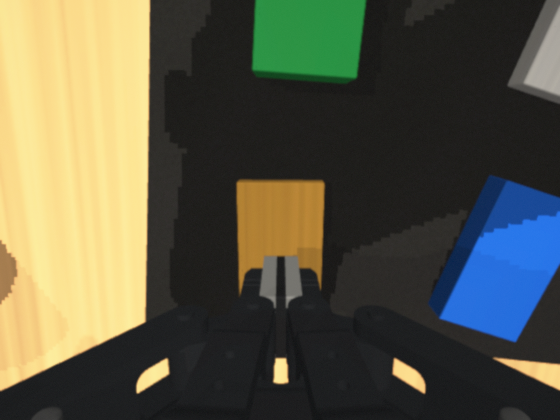

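View pics/s6.png

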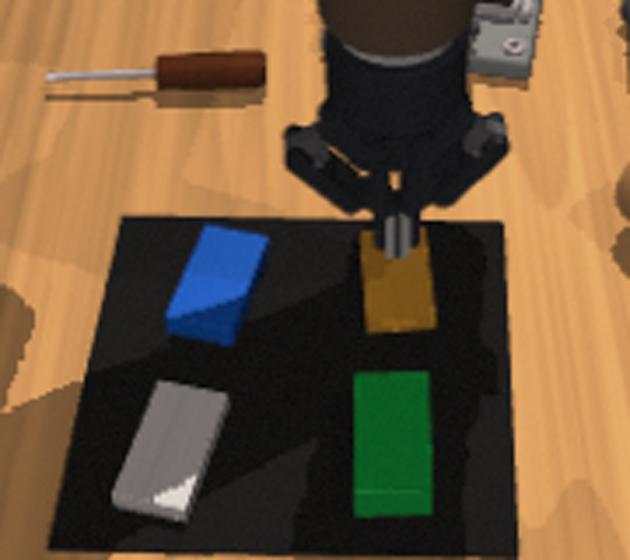

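The fingers closed to 0 above the brass packer (tips at pixel ~(281,257) over the packer top). Check where the tips really are.

Run:
```python
from h import *
c=camof('wrist','w6');a=np.load('pics/w6.npy')
M=R.from_quat(a[3:]).as_matrix()
for x in(8,11):
  for z in (-25,-20,-15,-10,-7,-5,0): print(x,z,proj(c,a[:3]+M@[x,0,z]).round(0))
P=unproj(c,[(237,180),(325,180)],11);print(P.round(1), np.linalg.norm(P[0]-P[1]))
P=unproj(c,[(237,180),(325,180)],3);print(P.round(1), np.linalg.norm(P[0]-P[1]))
```

```text
8 -25 [[280. 251.]]
8 -20 [[280. 247.]]
8 -15 [[280. 244.]]
8 -10 [[280. 240.]]
8 -7 [[280. 238.]]
8 -5 [[280. 236.]]
8 0 [[280. 233.]]
11 -25 [[280. 245.]]
11 -20 [[280. 241.]]
11 -15 [[280. 237.]]
11 -10 [[280. 234.]]
11 -7 [[280. 232.]]
11 -5 [[280. 230.]]
11 0 [[280. 227.]]
[[ 561.2 -278.    11. ]
 [ 521.4 -280.1   11. ]] 39.84599715631428
[[ 562.1 -276.6    3. ]
 [ 520.4 -278.8    3. ]] 41.741715203346395
```

Run:
```python
from h import *
c=cam('side');a=np.load('pics/w6.npy')
M=R.from_quat(a[3:]).as_matrix()
f=lambda p:(p-[150,240])*3.5
for x in (11,0,-11):
  for z in (0,-7,-10,-15,-20,-30): print(x,z,f(proj(c,a[:3]+M@[x,0,z])).round(0))
print(f(proj(c,[[561.5,-278,11],[521.4,-280,11],[517.5,-208.5,11],[558.5,-207,11]])).round(0))
im=cv2.imread('pics/w6.png');cv2.imwrite('pics/w6c.png',cv2.resize(im[170:320,200:360],None,fx=4,fy=4,interpolation=2))
```

```text
11 0 [[396. 295.]]
11 -7 [[396. 288.]]
11 -10 [[396. 284.]]
11 -15 [[396. 279.]]
11 -20 [[396. 274.]]
11 -30 [[396. 262.]]
0 0 [[395. 280.]]
0 -7 [[395. 273.]]
0 -10 [[395. 270.]]
0 -15 [[395. 264.]]
0 -20 [[395. 259.]]
0 -30 [[395. 248.]]
-11 0 [[393. 266.]]
-11 -7 [[393. 258.]]
-11 -10 [[393. 255.]]
-11 -15 [[393. 249.]]
-11 -20 [[393. 244.]]
-11 -30 [[393. 233.]]
[[434. 319.]
 [365. 324.]
 [357. 228.]
 [423. 224.]]
```

View pics/w6c.png

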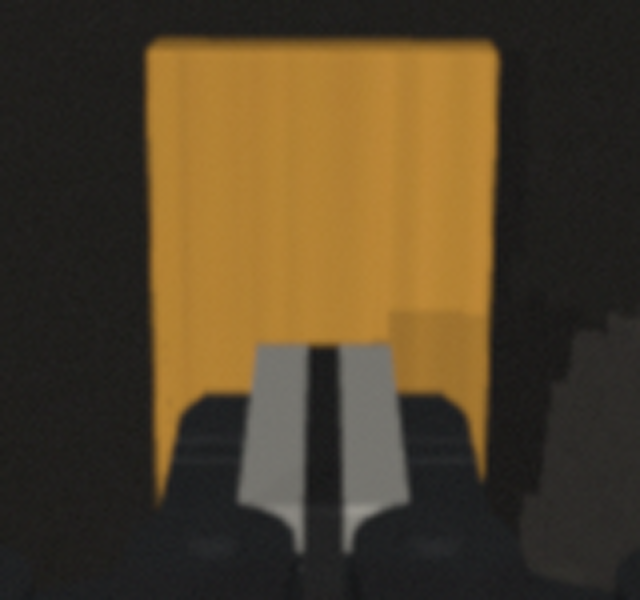

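Run:
```python
from h import *
for n,w,obs in(('w1',42.5,'167,270 / 394,270 inner'),('w5',29.5,'207,262 / 355,262'),('w6',0,'281,256')):
  c=camof('wrist',n);a=np.load(f'pics/{n}.npy');M=R.from_quat(a[3:]).as_matrix()
  print(n,obs)
  for z in (0,-10,-20,-30,-40): print([z]+[proj(c,a[:3]+M@[x,s*w,z]).round(0)[0].tolist() for x in (11,8) for s in (-1,1)])
```

```text
w1 167,270 / 394,270 inner
[0, [193.0, 227.0], [367.0, 227.0], [194.0, 233.0], [367.0, 233.0]]
[-10, [188.0, 234.0], [372.0, 234.0], [189.0, 240.0], [372.0, 240.0]]
[-20, [183.0, 241.0], [378.0, 241.0], [183.0, 247.0], [377.0, 248.0]]
[-30, [177.0, 249.0], [384.0, 249.0], [177.0, 256.0], [383.0, 256.0]]
[-40, [170.0, 258.0], [391.0, 258.0], [170.0, 265.0], [390.0, 266.0]]
w5 207,262 / 355,262
[0, [220.0, 227.0], [341.0, 227.0], [220.0, 233.0], [341.0, 233.0]]
[-10, [217.0, 234.0], [344.0, 234.0], [217.0, 240.0], [344.0, 240.0]]
[-20, [213.0, 241.0], [348.0, 241.0], [213.0, 247.0], [348.0, 247.0]]
[-30, [209.0, 249.0], [352.0, 249.0], [209.0, 256.0], [352.0, 256.0]]
[-40, [204.0, 258.0], [357.0, 258.0], [204.0, 265.0], [357.0, 265.0]]
w6 281,256
[0, [280.0, 227.0], [280.0, 227.0], [280.0, 233.0], [280.0, 233.0]]
[-10, [280.0, 234.0], [280.0, 234.0], [280.0, 240.0], [280.0, 240.0]]
[-20, [280.0, 241.0], [280.0, 241.0], [280.0, 247.0], [280.0, 247.0]]
[-30, [280.0, 249.0], [280.0, 249.0], [280.0, 256.0], [280.0, 256.0]]
[-40, [280.0, 258.0], [280.0, 258.0], [280.0, 265.0], [280.0, 265.0]]
```

Run:
```python
import cv2
a=cv2.imread('pics/w5.png')[230:400,130:430];cv2.imwrite('pics/w5f.png',cv2.resize(a,None,fx=2.6,fy=2.6,interpolation=2))
```

```text
(no output)
```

View pics/w5f.png

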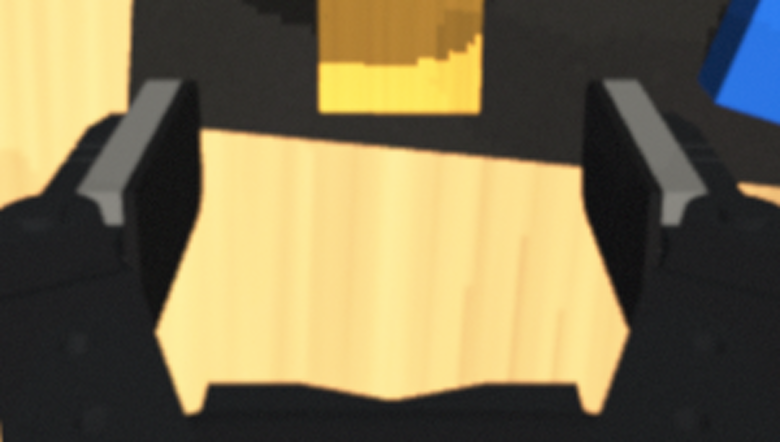

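Pixel evidence (wrist and side agree): the fingertips really are ~31 mm behind the stated TCP when shut. Confirm by a gentle touch on the packer top.

>>> send_rows(translation=[[0, 0, 0.006], [0, 0, 0.01], [0, 0, 0.014], [0, 0, 0.016]], yaw=[0, 0, 0, 0], fingers=[255, 255, 255, 255])

```text
clock: 5.8
position: [539.4, -243.4, -13.2]
ee_rot: [0.725, -0.689, 0.002, 0.0]
contact_force: [-0.2, -0.5, -0.9]
gripper_width: 0.2
```

>>> send_rows(translation=[[0, 0, 0.002], [0, 0, 0.004]], yaw=[0, 0], fingers=[255, 255])

```text
clock: 6.0
position: [539.3, -243.4, -17.5]
ee_rot: [0.725, -0.689, 0.001, 0.0]
contact_force: [-1.1, 0.2, -0.4]
gripper_width: 0.1
```

Run:
```python
from h import *
im,st=snap('wrist','w7');go(540,-243,3,-87.2)
```

```text
t 6.05 pos [ 539.1 -243.4  -17.7] head -87.1 w -0.1 F [-0.4 -0.9  0.1]
  delta [-0.0003 -0.0009 -0.0207] yaw 0.1
```

View pics/w7.png

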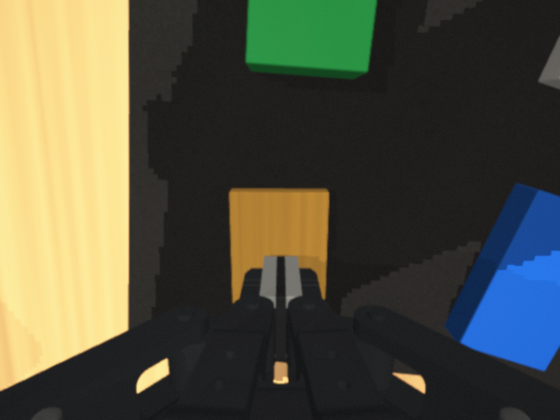

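Run:
```python
from h import *
c=camof('wrist','w7')
for z in(0,11,20):
  P=unproj(c,[(229.5,189),(329,189)],z);print(z,P.round(1).tolist(), np.linalg.norm(P[0]-P[1]))
```

```text
0 [[562.7, -275.8, 0.0], [520.2, -278.0, 0.0]] 42.56947941354003
11 [[561.3, -278.0, 11.0], [521.7, -280.1, 11.0]] 39.603538770582595
20 [[560.1, -279.9, 20.0], [523.0, -281.8, 20.0]] 37.176860062708364
```

>>> send_rows(translation=[[0, 0, 0.0015]], yaw=[0], fingers=[255])

```text
clock: 6.15
position: [539.4, -243.4, -19.1]
ee_rot: [0.725, -0.689, 0.001, 0.0]
contact_force: [0.6, -0.0, 0.2]
gripper_width: 0.2
```

>>> send_rows(translation=[[0, 0, 0.0015]], yaw=[0], fingers=[255])

```text
clock: 6.25
position: [539.4, -243.5, -20.5]
ee_rot: [0.725, -0.689, 0.001, 0.0]
contact_force: [-2.6, 2.6, 12.5]
gripper_width: 0.1
```

>>> send_rows(translation=[[0, 0, 0.0015]], yaw=[0], fingers=[255])

```text
clock: 6.35
position: [539.4, -243.5, -20.6]
ee_rot: [0.725, -0.689, 0.001, 0.001]
contact_force: [-4.2, 4.3, 15.4]
gripper_width: -0.1
```

Contact at TCP z ≈ −20 on an 11 mm top: shut tips are 31 mm behind the TCP. I'll use that offset.

>>> send_rows(translation=[[0, 0, -0.02], [0, 0, -0.02], [0, 0, -0.02], [0, 0, -0.02], [0, 0, -0.01], [0, 0, 0], [0, 0, 0.005], [0, 0, 0.0075], [0, 0, 0.0075]], yaw=[0, 0, 0, 0, 0, 0, 0, 0, 0], fingers=[255, 80, 80, 80, 80, 80, 80, 80, 80])

```text
clock: 7.25
position: [538.9, -243.4, -28.9]
ee_rot: [0.725, -0.689, 0.001, 0.001]
contact_force: [-0.1, -0.6, 0.5]
gripper_width: 58.5
```

Run:
```python
from h import *
go(539.7,-243.4,-28,-87.2)
```

```text
t 7.25 pos [ 538.9 -243.4  -28.9] head -87.05 w 58.5 F [-0.1 -0.6  0.5]
  delta [ 0.     -0.0008 -0.0009] yaw 0.15
```

>>> send_rows(translation=[[0, -0.0005, -0.0005], [0, -0.0005, -0.0005], [0, -0.0005, -0.0005], [0, -0.0005, -0.0005], [0, -0.0005, -0.0005], [0, -0.0005, -0.0005]], yaw=[0, 0, 0, 0, 0, 0], fingers=[255, 255, 255, 255, 255, 255])

```text
clock: 7.85
position: [540.0, -243.5, -27.8]
ee_rot: [0.725, -0.689, 0.001, 0.001]
contact_force: [-0.2, 1.7, 5.5]
gripper_width: 37.5
```

Run:
```python
from h import *
go(584.3,34.2,100,-102.45)
```

```text
t 7.85 pos [ 540.  -243.5  -27.8] head -87.03 w 37.5 F [-0.2  1.7  5.5]
  delta [-0.2746 -0.0587 -0.1286] yaw 15.42
```

>>> send_rows(translation=[[0, 0, -0.02], [0, 0, -0.05], [0, 0, -0.09], [-0.03, -0.006, -0.1286], [-0.07, -0.015, -0.1286], [-0.11, -0.024, -0.1286], [-0.15, -0.033, -0.1286], [-0.19, -0.041, -0.1286], [-0.23, -0.05, -0.1286], [-0.26, -0.056, -0.1286], [-0.2746, -0.0587, -0.1286], [-0.2746, -0.0587, -0.1286]], yaw=[0, 0, 0, 2, 4, 6, 8, 10, 12, 14, 15.4, 15.4], fingers=[255, 255, 255, 255, 255, 255, 255, 255, 255, 255, 255, 255])

```text
clock: 9.05
position: [583.7, 36.2, 98.8]
ee_rot: [-0.627, 0.779, -0.001, -0.001]
contact_force: [-0.5, -0.5, -1.3]
gripper_width: 37.6
```

Run:
```python
from h import *
im,st=snap('wrist','w8');go(584.3,34.2,3,-102.45)
```

```text
t 9.1 pos [583.4  35.   98.9] head -102.33 w 37.6 F [-0.8 -0.3 -2.8]
  delta [ 0.0002 -0.0011  0.0959] yaw 0.12
```

View pics/w8.png

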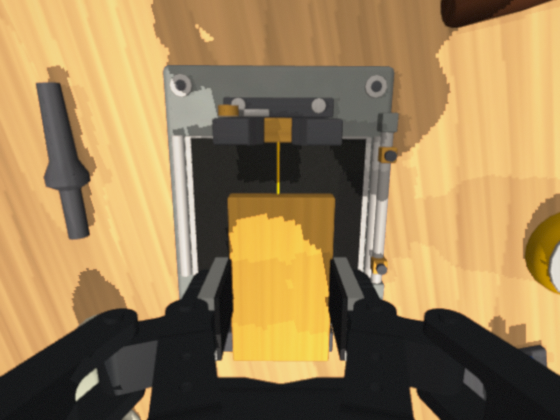

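Run:
```python
from h import *
c=camof('wrist','w8');a=np.load('pics/w8.npy');M=R.from_quat(a[3:]).as_matrix()
zt=a[2]+31-3.5+1+8+1.0
print('packer top z',zt)
P=unproj(c,[(228,194),(335.5,194),(329.5,360),(232.5,360)],zt); T=(P-a[:3])@M; print(T.round(1),T.mean(0).round(1),P.mean(0).round(1))
L=unproj(c,[(278,143),(278.5,192)],30);print('line',L.round(1))
B=unproj(c,[(180.5,86),(376,86)],20);print('bolt',B.round(1),B.mean(0))
Q=unproj(c,[(278.5,129)],75);print('pad',Q.round(1))
u=np.array([np.cos(np.radians(-102.45)),np.sin(np.radians(-102.45))])
n=np.array([-u[1],u[0]]);o=np.array([584.3,34.2])
for q in [*L,*B,*Q]: print((q[:2]-o)@u,(q[:2]-o)@n)
```

```text
packer top z 136.30455623914656
[[ 35.7 -19.5 -37.4]
 [ 35.7  20.8 -37.4]
 [-36.   20.9 -37.6]
 [-36.  -20.1 -37.6]] [ -0.2   0.5 -37.5] [583.2  36.5 136.3]
line [[575.2  -9.5  30. ]
 [581.8  21.8  30. ]]
bolt [[628.9 -57.2  20. ]
 [506.4 -30.6  20. ]] [567.62974272 -43.87277088  20.        ]
pad [[572.5 -19.7  75. ]]
44.6697360755467 0.5806408831785994
12.656407250511515 0.18597258537506978
79.6005041907878 63.22552800142353
80.06099928415077 -62.11898897721227
55.176084258555406 0.05050856749572752
```

>>> send_rows(translation=[[0.0003, -0.001, 0.03], [0.0003, -0.001, 0.06], [0.0003, -0.001, 0.08], [0.0003, -0.001, 0.088], [0.0003, -0.001, 0.088]], yaw=[0.1, 0.1, 0.1, 0.1, 0.1], fingers=[255, 255, 255, 255, 255])

```text
clock: 9.6
position: [583.1, 33.0, 9.5]
ee_rot: [-0.626, 0.78, -0.0, -0.003]
contact_force: [-0.0, 0.0, -2.3]
gripper_width: 37.9
```

Run:
```python
from h import *
go(584.3,34.2,-0.8,-102.45)
```

```text
t 9.6 pos [583.1  33.    9.5] head -102.49 w 37.9 F [-0.   0.  -2.3]
  delta [-0.0015 -0.001   0.0103] yaw -0.04
```

>>> send_rows(translation=[[-0.0015, -0.001, 0.004], [-0.0015, -0.001, 0.007], [-0.0015, -0.001, 0.009], [-0.0015, -0.001, 0.009]], yaw=[0, 0, 0, 0], fingers=[255, 255, 255, 255])

```text
clock: 10.0
position: [584.4, 34.3, 0.7]
ee_rot: [-0.626, 0.78, -0.0, -0.003]
contact_force: [-0.0, 0.3, -1.5]
gripper_width: 38.0
```

Run:
```python
from h import *
go(584.3,34.2,-0.8,-102.45)
```

```text
t 10.0 pos [584.4  34.3   0.7] head -102.49 w 38.0 F [-0.   0.3 -1.5]
  delta [0.0001 0.0001 0.0015] yaw -0.04
```

>>> send_rows(translation=[[0, 0, 0.0015], [0, 0, 0.0015], [0, 0, 0.0015]], yaw=[0, 0, 0], fingers=[255, 255, 255])

```text
clock: 10.3
position: [584.4, 34.3, -0.6]
ee_rot: [-0.626, 0.78, -0.0, -0.003]
contact_force: [0.9, -0.9, -1.8]
gripper_width: 37.7
```

>>> send_rows(translation=[[0, 0, 0.001], [0, 0, 0.001]], yaw=[0, 0], fingers=[255, 255])

```text
clock: 10.5
position: [584.5, 34.3, -0.8]
ee_rot: [-0.626, 0.78, -0.0, -0.003]
contact_force: [-2.5, 0.8, 3.9]
gripper_width: 38.1
```

Contact. Release, rise and look.

>>> send_rows(translation=[[0, 0, 0], [0, 0, 0], [0, 0, -0.002], [0, 0, -0.02], [0, 0, -0.06], [0, 0, -0.1], [0, 0, -0.13], [0, 0, -0.13]], yaw=[0, 0, 0, 0, 0, 0, 0, 0], fingers=[80, 80, 80, 80, 80, 80, 80, 80])

```text
clock: 11.3
position: [588.5, 35.6, 134.8]
ee_rot: [-0.626, 0.779, -0.003, 0.002]
contact_force: [0.3, 0.5, 0.2]
gripper_width: 58.9
```

Run:
```python
from h import *
im,st=snap('wrist','w9');go(416.8,-353.6,60,-104.2)
cv2.imwrite('pics/w9c.png',cv2.resize(im[60:310,140:420],None,fx=2.4,fy=2.4,interpolation=2))
```

```text
t 11.35 pos [586.6  35.4 131.9] head -102.46 w 58.6 F [ 0.4 -0.4 -0.7]
  delta [0.4163 0.082  0.0724] yaw 1.74
```

View pics/w9c.png

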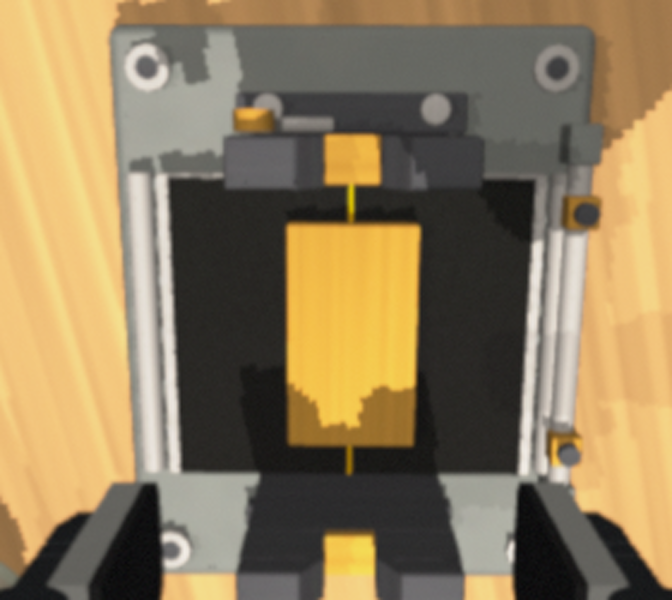

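Run:
```python
from h import *
c=camof('wrist','w9')
f=lambda p:np.array(p)/2.4+[140,60]-.3
P=unproj(c,f([(286,223.5),(420.5,223.5),(414.5,446),(288,446)]),38)
L=unproj(c,f([(351,204),(349.5,460)]),30)
B=unproj(c,f([(147,67),(557,67)]),20)
G=unproj(c,f([(352.5,160),(350,553)]),75)
u=np.array([np.cos(np.radians(-102.45)),np.sin(np.radians(-102.45))])
n=np.array([-u[1],u[0]]);o=np.array([584.3,34.2])
g=lambda q:[((q[:2]-o)@u).round(1),((q[:2]-o)@n).round(1)]
for nm,X in(('P',P),('L',L),('B',B),('G',G)): print(nm,[g(q) for q in X],'mean',g(X.mean(0)))
```

```text
P [[np.float64(34.9), np.float64(20.1)], [np.float64(34.9), np.float64(-20.2)], [np.float64(-35.7), np.float64(-20.1)], [np.float64(-35.8), np.float64(20.4)]] mean [np.float64(-0.4), np.float64(0.0)]
L [[np.float64(40.0), np.float64(0.6)], [np.float64(-43.6), np.float64(0.6)]] mean [np.float64(-1.8), np.float64(0.6)]
B [[np.float64(80.3), np.float64(63.1)], [np.float64(80.4), np.float64(-62.0)]] mean [np.float64(80.3), np.float64(0.6)]
G [[np.float64(54.7), np.float64(0.5)], [np.float64(-54.7), np.float64(0.6)]] mean [np.float64(0.0), np.float64(0.6)]
```

>>> send_rows(translation=[[0.4163, 0.082, 0.06], [0.4163, 0.082, 0.06], [0.4163, 0.082, 0.06], [0.4163, 0.082, 0.06], [0.4163, 0.082, 0.06], [0.4163, 0.082, 0.06], [0.4163, 0.082, 0.06], [0.4163, 0.082, 0.06], [0.4163, 0.082, 0.07], [0.4163, 0.082, 0.08], [0.4163, 0.082, 0.092], [0.4163, 0.082, 0.092]], yaw=[1.7, 1.7, 1.7, 1.7, 1.7, 1.7, 1.7, 1.7, 1.7, 1.7, 1.7, 1.7], fingers=[80, 80, 80, 80, 80, 80, 80, 80, 80, 80, 80, 80])

```text
clock: 12.55
position: [415.5, -352.1, 38.0]
ee_rot: [-0.615, 0.789, 0.001, -0.001]
contact_force: [-0.6, -0.2, -0.5]
gripper_width: 58.5
```

Run:
```python
from h import *
im,st=snap('wrist','w10');go(416.8,-353.6,-27,-104.2)
```

```text
t 12.6 pos [ 416.5 -352.4   39.1] head -104.08 w 58.4 F [ 0.4  0.8 -0.1]
  delta [ 0.001  -0.0006  0.0661] yaw 0.12
```

View pics/w10.png

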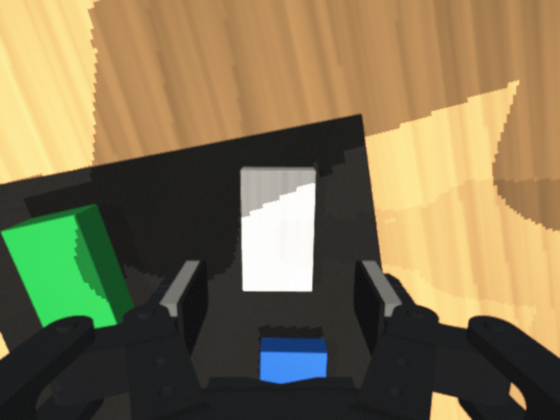

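Run:
```python
from h import *
c=camof('wrist','w10')
P=unproj(c,[(240.5,168),(316.3,168),(313.3,291.5),(242,291.5)],15)[:,:2]
print(P.round(1),P.mean(0));d=P[0]-P[3];e=P[1]-P[2];print([np.degrees(np.arctan2(v[1],v[0])) for v in(d,e)],np.hypot(*d),np.hypot(*(P[0]-P[1])))
go(*P.mean(0),-26.5,-104.2)
```

```text
[[ 426.9 -392.9]
 [ 387.9 -383.1]
 [ 405.4 -313.6]
 [ 445.4 -323.6]] [ 416.39153448 -353.29690723]
[np.float64(-104.96073717993629), np.float64(-104.06549230206171)] 71.68697252917606 40.138258081212406
t 12.6 pos [ 416.5 -352.4   39.1] head -104.08 w 58.4 F [ 0.4  0.8 -0.1]
  delta [ 0.0008 -0.0001  0.0656] yaw 0.12
```

>>> send_rows(translation=[[0.001, -0.0003, 0.03], [0.001, -0.0003, 0.05], [0.001, -0.0003, 0.06], [0.001, -0.0003, 0.0655], [0.001, -0.0003, 0.0655], [0.001, -0.0003, 0.0655], [0.001, -0.0003, 0.0655], [0.001, -0.0003, 0.0655], [0.001, -0.0003, 0.0655], [0.001, -0.0003, 0.0655], [0.001, -0.0003, 0.0655]], yaw=[0.2, 0.2, 0.2, 0.2, 0.2, 0.2, 0.2, 0.2, 0.2, 0.2, 0.2], fingers=[80, 80, 80, 80, 80, 80, 255, 255, 255, 255, 255])

```text
clock: 13.7
position: [417.3, -353.9, -25.0]
ee_rot: [-0.614, 0.789, -0.001, -0.0]
contact_force: [0.0, 1.6, 5.8]
gripper_width: 38.0
```

Run:
```python
from h import *
go(584.7,34.1,100,-102.45)
```

```text
t 13.7 pos [ 417.3 -353.9  -25. ] head -104.26 w 38.0 F [0.  1.6 5.8]
  delta [-0.4171 -0.0669 -0.1256] yaw -1.81
```

>>> send_rows(translation=[[0, 0, -0.03], [0, 0, -0.07], [-0.02, -0.003, -0.11], [-0.06, -0.01, -0.1256], [-0.105, -0.017, -0.1256], [-0.15, -0.024, -0.1256], [-0.195, -0.031, -0.1256], [-0.24, -0.038, -0.1256], [-0.285, -0.046, -0.1256], [-0.33, -0.053, -0.1256], [-0.37, -0.06, -0.1256], [-0.4, -0.064, -0.1256]], yaw=[0, 0, 0, -0.5, -1, -1.8, -1.8, -1.8, -1.8, -1.8, -1.8, -1.8], fingers=[255, 255, 255, 255, 255, 255, 255, 255, 255, 255, 255, 255])

```text
clock: 14.9
position: [578.4, 20.7, 100.1]
ee_rot: [-0.627, 0.779, -0.001, 0.0]
contact_force: [-0.4, -0.6, -1.6]
gripper_width: 37.8
```

Run:
```python
from h import *
go(584.7,34.1,60,-102.45)
```

```text
t 14.9 pos [578.4  20.7 100.1] head -102.38 w 37.8 F [-0.4 -0.6 -1.6]
  delta [-0.0145 -0.0032  0.0401] yaw 0.07
```

>>> send_rows(translation=[[-0.0145, -0.0032, 0], [-0.0145, -0.0032, 0], [-0.0145, -0.0032, 0]], yaw=[0.1, 0.1, 0.1], fingers=[255, 255, 255])

```text
clock: 15.2
position: [584.0, 33.7, 99.8]
ee_rot: [-0.626, 0.78, -0.001, -0.0]
contact_force: [-0.0, -0.5, -0.8]
gripper_width: 38.0
```

Run:
```python
from h import *
im,st=snap('wrist','w11');go(584.7,34.1,10,-102.45)
cv2.imwrite('pics/w11c.png',cv2.resize(im[60:370,140:420],None,fx=1.9,fy=1.9,interpolation=2))
```

```text
t 15.25 pos [583.9  33.2  99.9] head -102.54 w 37.9 F [ 0.5 -0.1 -0.9]
  delta [-0.0012 -0.0005  0.0899] yaw -0.09
```

View pics/w11c.png

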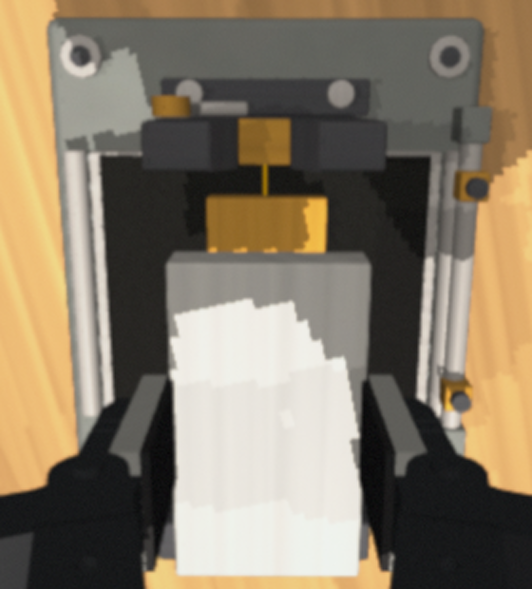

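Run:
```python
from h import *
c=camof('wrist','w11');a=np.load('pics/w11.npy');M=R.from_quat(a[3:]).as_matrix()
f=lambda p:np.array(p)/1.9+[140,60]-.3
P=unproj(c,f([(166,263),(370,263),(357,576),(177,576)]),a[2]+40); T=(P-a[:3])@M; print(T.round(1),T.mean(0).round(1))
```

```text
[[ 34.6 -19.6 -39.9]
 [ 34.7  20.1 -40. ]
 [-35.5  19.8 -40.1]
 [-35.6 -19.6 -40. ]] [ -0.4   0.2 -40. ]
```

>>> send_rows(translation=[[-0.0012, -0.0005, 0.03], [-0.0012, -0.0005, 0.055], [-0.0012, -0.0005, 0.072], [-0.0012, -0.0005, 0.08], [-0.0012, -0.0005, 0.08]], yaw=[0, 0, 0, 0, 0], fingers=[255, 255, 255, 255, 255])

```text
clock: 15.75
position: [583.7, 32.8, 19.0]
ee_rot: [-0.625, 0.781, -0.001, -0.001]
contact_force: [0.5, -0.3, 0.4]
gripper_width: 37.7
```

Run:
```python
from h import *
go(584.7,34.1,10,-102.45)
```

```text
t 15.75 pos [583.7  32.8  19. ] head -102.63 w 37.7 F [ 0.5 -0.3  0.4]
  delta [-0.0015 -0.0007  0.009 ] yaw -0.18
```

>>> send_rows(translation=[[-0.0012, -0.0007, 0.004], [-0.0012, -0.0007, 0.007], [-0.0012, -0.0007, 0.008], [-0.0012, -0.0007, 0.008]], yaw=[-0.2, -0.2, -0.2, -0.2], fingers=[255, 255, 255, 255])

```text
clock: 16.15
position: [584.8, 33.9, 11.2]
ee_rot: [-0.626, 0.779, -0.001, -0.001]
contact_force: [-0.9, 0.4, -0.7]
gripper_width: 38.0
```

>>> send_rows(translation=[[0, 0, 0.001], [0, 0, 0.001]], yaw=[0, 0], fingers=[255, 255])

```text
clock: 16.35
position: [584.8, 34.0, 10.4]
ee_rot: [-0.626, 0.779, -0.001, -0.001]
contact_force: [-0.1, -0.8, -1.3]
gripper_width: 38.4
```

>>> send_rows(translation=[[0, 0, 0.001], [0, 0, 0.001]], yaw=[0, 0], fingers=[255, 255])

```text
clock: 16.55
position: [585.0, 34.0, 10.1]
ee_rot: [-0.627, 0.779, -0.001, -0.001]
contact_force: [-1.6, -0.1, 3.6]
gripper_width: 37.7
```

Run:
```python
from h import *
go(584.7,34.1,10,-102.45)
```

```text
t 16.55 pos [585.   34.   10.1] head -102.4 w 37.7 F [-1.6 -0.1  3.6]
  delta [-0.      0.0003  0.0001] yaw 0.05
```

Contact. Release and rise.

>>> send_rows(translation=[[0, 0, 0], [0, 0, 0], [0, 0, -0.002], [0, 0, -0.02], [0, 0, -0.06], [0, 0, -0.1], [0, 0, -0.13], [0, 0, -0.13]], yaw=[0, 0, 0, 0, 0, 0, 0, 0], fingers=[80, 80, 80, 80, 80, 80, 80, 80])

```text
clock: 17.35
position: [588.4, 35.0, 145.6]
ee_rot: [-0.627, 0.779, -0.003, 0.004]
contact_force: [1.1, -0.3, 0.6]
gripper_width: 58.6
```

Run:
```python
from h import *
im,st=snap('wrist','w12')
cv2.imwrite('pics/w12c.png',cv2.resize(im[60:310,140:420],None,fx=2.4,fy=2.4,interpolation=2))
c=camof('wrist','w1')
P=unproj(c,np.array([(201,72),(201,560)])/3.5+[220,40]-.3,36+3);print(P,P.mean(0),np.linalg.norm(P[0]-P[1]))
P=unproj(c,np.array([(201,334)])/3.5+[220,40]-.3,63);print('middots',P)
go(591,275,100,-90)
```

```text
[[591.84052278 226.05071572  39.        ]
 [592.22808053 365.98831859  39.        ]] [592.03430165 296.01951716  39.        ] 139.93813953531094
middots [[591.86042473 296.44546622  63.        ]]
t 17.4 pos [586.5  34.8 142.7] head -102.39 w 58.2 F [-0.7  0.2  0. ]
  delta [-0.2356  0.0474  0.0426] yaw -12.39
```

View pics/w12c.png

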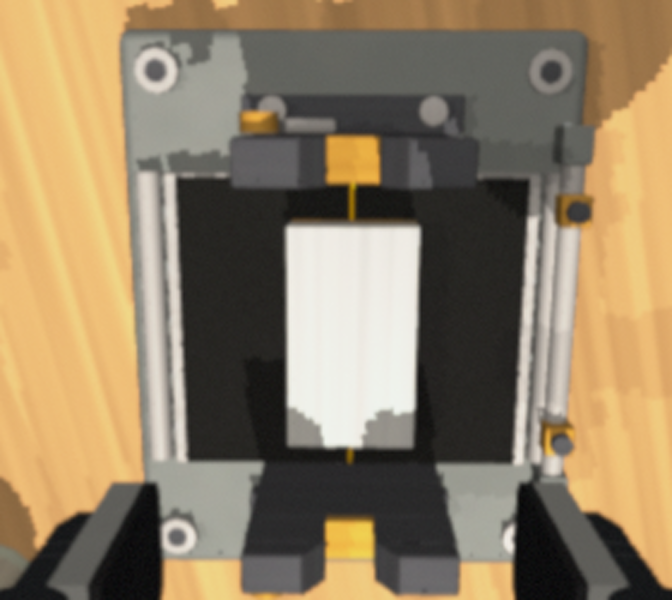

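Stack is square and centred (packer mid ≈352.5 vs line 352 in the crop). Roller centre measured at (592.0,296.2), heading −90°. Going over it.

Run:
```python
from h import *
c=camof('wrist','w12')
f=lambda p:np.array(p)/2.4+[140,60]-.3
P=unproj(c,f([(286,225),(420.5,225),(414.5,448),(287,448)]),50)
G=unproj(c,f([(353,160),(350,538)]),75)
L=unproj(c,f([(352,204),(349.5,455)]),30)
u=np.array([np.cos(np.radians(-102.45)),np.sin(np.radians(-102.45))])
n=np.array([-u[1],u[0]]);o=np.array([584.3,34.2])
g=lambda q:[float(((q[:2]-o)@u).round(1)),float(((q[:2]-o)@n).round(1))]
for nm,X in(('P',P),('G',G),('L',L)): print(nm,[g(q) for q in X],'mean',g(X.mean(0)))
go(592,296.2,60,-90)
```

```text
P [[34.9, 20.3], [35.0, -19.8], [-35.5, -19.8], [-35.8, 20.9]] mean [-0.4, 0.4]
G [[54.8, 0.6], [-54.9, 0.7]] mean [-0.1, 0.6]
L [[39.5, 0.5], [-45.6, 0.8]] mean [-3.1, 0.7]
t 17.4 pos [586.5  34.8 142.7] head -102.39 w 58.2 F [-0.7  0.2  0. ]
  delta [-0.2565  0.0512  0.0826] yaw -12.39
```

>>> send_rows(translation=[[-0.2565, 0.0512, 0.02], [-0.2565, 0.0512, 0.02], [-0.2565, 0.0512, 0.03], [-0.2565, 0.0512, 0.05], [-0.2565, 0.0512, 0.06], [-0.2565, 0.0512, 0.07], [-0.2565, 0.0512, 0.08], [-0.2565, 0.0512, 0.0826], [-0.2565, 0.0512, 0.0826]], yaw=[-12.4, -12.4, -12.4, -12.4, -12.4, -12.4, -12.4, -12.4, -12.4], fingers=[0, 0, 0, 0, 0, 0, 0, 0, 0])

```text
clock: 18.3
position: [591.6, 294.9, 59.1]
ee_rot: [-0.707, 0.707, -0.002, 0.0]
contact_force: [-0.0, 0.2, 0.4]
gripper_width: 85.3
```

Run:
```python
from h import *
im,st=snap('wrist','w13');go(592,296.2,-13,-89.9)
```

```text
t 18.35 pos [592.2 295.1  60.2] head -90.06 w 85.4 F [0.8 0.1 0.6]
  delta [-0.0012  0.0006  0.0731] yaw -0.16
```

View pics/w13.png

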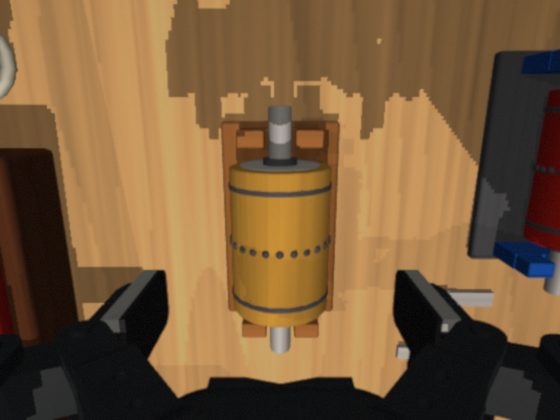

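Run:
```python
from h import *
c=camof('wrist','w13')
P=unproj(c,[(280,105.5)],36);Q=unproj(c,[(280,353)],36);print(P,Q,(P+Q)/2, np.linalg.norm(P-Q))
print('dots',unproj(c,[(280,255)],63))
print('cal',unproj(camof('wrist','w1'),[(348,180),(346,214),(355,300)],5))
```

```text
[[591.86128977 226.30886286  36.        ]] [[591.89687189 370.51939974  36.        ]] [[591.87908083 298.4141313   36.        ]] 144.21054127484172
dots [[591.74392719 296.77378163  63.        ]]
cal [[510.61862703 350.48118143   5.        ]
 [511.10753643 391.12639478   5.        ]
 [494.89584829 503.15226098   5.        ]]
```

>>> send_rows(translation=[[-0.0013, 0.0004, 0.025], [-0.0013, 0.0004, 0.045], [-0.0013, 0.0004, 0.06], [-0.0013, 0.0004, 0.068], [-0.0013, 0.0004, 0.072], [-0.0013, 0.0004, 0.072]], yaw=[-0.2, -0.2, -0.2, -0.2, -0.2, -0.2], fingers=[0, 0, 0, 0, 0, 0])

```text
clock: 18.95
position: [592.5, 296.2, -11.7]
ee_rot: [0.708, -0.706, 0.002, -0.002]
contact_force: [-0.5, 0.5, -0.2]
gripper_width: 85.1
```

Run:
```python
from h import *
go(592,296.3,-13,-89.9)
```

```text
t 18.95 pos [592.5 296.2 -11.7] head -89.88 w 85.1 F [-0.5  0.5 -0.2]
  delta [-0.0001  0.0005  0.0013] yaw 0.02
```

>>> send_rows(translation=[[0, 0.0005, 0.001], [0, 0.0005, 0.001], [0, 0.0005, 0.001], [0, 0.0005, 0.001], [0, 0.0005, 0.001], [0, 0.0005, 0.001]], yaw=[0, 0, 0, 0, 0, 0], fingers=[255, 255, 255, 255, 255, 255])

```text
clock: 19.55
position: [592.7, 296.7, -11.6]
ee_rot: [0.708, -0.706, 0.003, -0.003]
contact_force: [-1.0, 0.3, 6.3]
gripper_width: 52.2
```

Run:
```python
from h import *
go(592,296.3,130,-90)
```

```text
t 19.55 pos [592.7 296.7 -11.6] head -89.84 w 52.2 F [-1.   0.3  6.3]
  delta [ 0.0004 -0.0004 -0.1416] yaw 0.16
```

>>> send_rows(translation=[[0, 0, -0.008], [0, 0, -0.025], [0, 0, -0.05], [0, 0, -0.08], [0, 0, -0.105], [0, 0, -0.115], [0, 0, -0.115]], yaw=[0, 0, 0, 0, 0, 0, 0], fingers=[255, 255, 255, 255, 255, 255, 255])

```text
clock: 20.25
position: [591.6, 296.7, 103.6]
ee_rot: [0.708, -0.706, 0.002, -0.003]
contact_force: [-0.6, -0.7, -5.4]
gripper_width: 52.5
```

Run:
```python
from h import *
im,st=snap('wrist','w14');go(584.8,34.0,110,-102.45)
```

```text
t 20.3 pos [590.7 296.2 102. ] head -89.89 w 52.5 F [-0.6  0.3 -7.4]
  delta [ 0.2622  0.0064 -0.0079] yaw 12.56
```

View pics/w14.png

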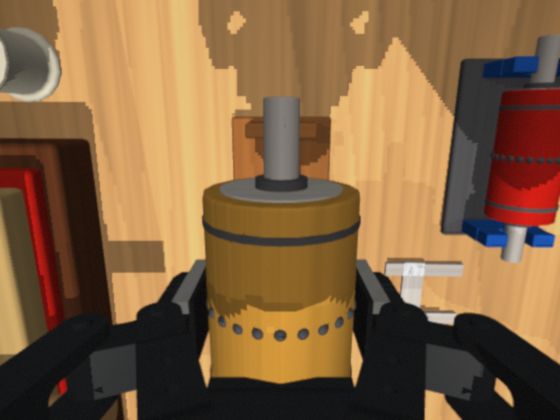

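Run:
```python
from h import *
c=camof('wrist','w14');a=np.load('pics/w14.npy');M=R.from_quat(a[3:]).as_matrix()
for x in (69,70,71): print(x,proj(c,a[:3]+M@[x,0,-47.6+-6]).round(1), 'bot',proj(c,a[:3]+M@[x,0,-41.6]).round(1))
print('dot',[proj(c,a[:3]+M@[x,0,-47.6-27]).round(1) for x in (-2,0,2)])
print('rim',proj(c,a[:3]+M@[40,0,-47.6-27]))
print('collar',proj(c,a[:3]+M@[[44,-9,-47.6]][0]),proj(c,a[:3]+M@[44,9,-47.6]))
```

```text
69 [[280.4  99.6]] bot [[280.4 100.8]]
70 [[280.4  96.2]] bot [[280.4  97.7]]
71 [[280.4  92.8]] bot [[280.4  94.6]]
dot [array([[280.1, 340.6]]), array([[280.1, 334.8]]), array([[280.1, 328.9]])]
rim [[280.22379449 206.89705615]]
collar [[254.06468748 176.41670792]] [[306.54232928 176.46390715]]
```

>>> send_rows(translation=[[0.015, 0, -0.004], [0.045, 0.001, -0.004], [0.08, 0.002, -0.004], [0.115, 0.003, -0.004], [0.15, 0.004, -0.004], [0.185, 0.005, -0.004], [0.215, 0.005, -0.004], [0.24, 0.006, -0.004], [0.255, 0.006, -0.004], [0.262, 0.0064, -0.004], [0.262, 0.0064, -0.004], [0.262, 0.0064, -0.004]], yaw=[0, 1, 3, 5, 7, 9, 11, 12.1, 12.1, 12.1, 12.1, 12.1], fingers=[255, 255, 255, 255, 255, 255, 255, 255, 255, 255, 255, 255])

```text
clock: 21.5
position: [584.8, 34.9, 105.8]
ee_rot: [-0.63, 0.777, -0.002, 0.002]
contact_force: [0.8, 0.0, -6.1]
gripper_width: 52.4
```

Run:
```python
from h import *
im,st=snap('wrist','w15');go(584.8,34.0,60,-102.0)
```

```text
t 21.55 pos [584.9  35.1 105.9] head -101.92 w 52.5 F [ 0.5 -0.3 -6. ]
  delta [0.0012 0.0001 0.0459] yaw 0.08
```

View pics/w15.png

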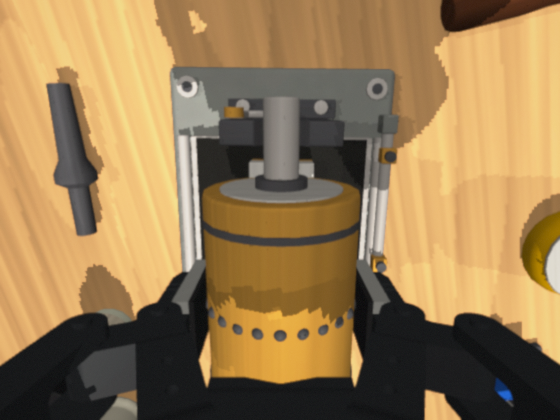

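>>> send_rows(translation=[[0.0012, 0, 0.012], [0.0012, 0, 0.026], [0.0012, 0, 0.038], [0.0012, 0, 0.044], [0.0012, 0, 0.044]], yaw=[0, 0, 0, 0, 0], fingers=[255, 255, 255, 255, 255])

```text
clock: 22.05
position: [584.0, 34.0, 60.4]
ee_rot: [-0.63, 0.777, -0.001, 0.0]
contact_force: [0.5, -1.1, -6.7]
gripper_width: 52.4
```

Run:
```python
from h import *
im,st=snap('wrist','w16');go(584.8,34.0,33.4,-102.0)
cv2.imwrite('pics/w16c.png',cv2.resize(im[60:210,180:380],None,fx=3.8,fy=3.8,interpolation=2))
s=get_image('side');cv2.imwrite('pics/s16.png',cv2.resize(s[160:280,220:340],None,fx=5,fy=5,interpolation=2))
```

```text
t 22.1 pos [584.7  34.1  61.3] head -101.89 w 52.0 F [ 0.1  0.  -5.9]
  delta [0.0001 0.     0.0279] yaw 0.11
```

View pics/w16c.png

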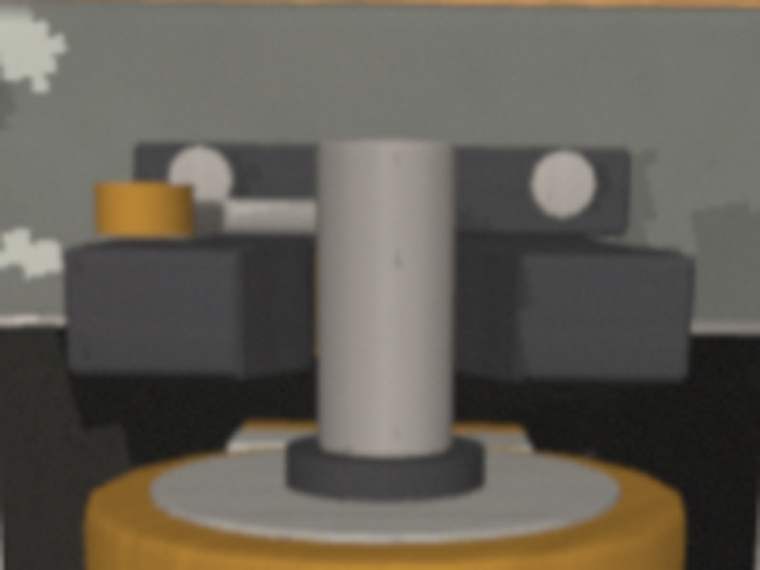

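View pics/s16.png

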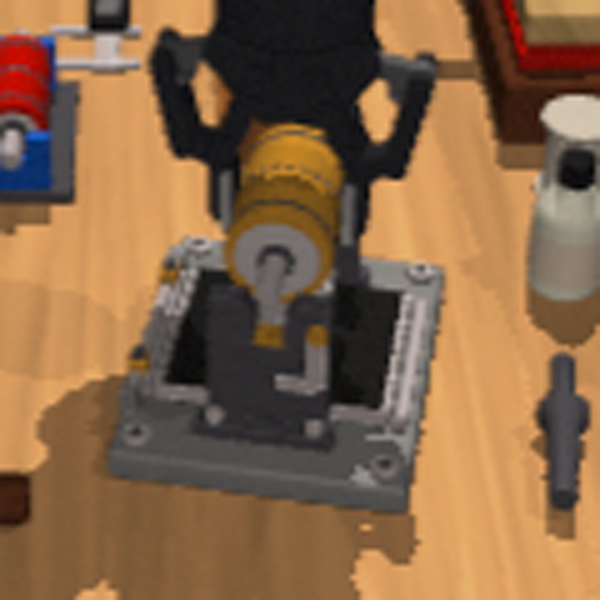

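>>> send_rows(translation=[[0, -0.0003, 0.004], [0, -0.0003, 0.008], [0, -0.0003, 0.012], [0, -0.0003, 0.015], [0, -0.0003, 0.015]], yaw=[-0.2, -0.2, -0.2, -0.2, -0.2], fingers=[255, 255, 255, 255, 255])

```text
clock: 22.65
position: [585.2, 33.9, 46.4]
ee_rot: [-0.631, 0.776, -0.002, 0.001]
contact_force: [0.6, 0.6, -6.2]
gripper_width: 52.2
```

Run:
```python
from h import *
im,st=snap('wrist','w17');go(584.8,34.0,33.4,-102.0);print(st['wrist_torque'])
cv2.imwrite('pics/w17c.png',cv2.resize(im[60:210,180:380],None,fx=3.8,fy=3.8,interpolation=2))
```

```text
t 22.7 pos [585.4  34.   46.7] head -101.69 w 51.7 F [-0.8  0.6 -6.6]
  delta [0.0001 0.0007 0.0133] yaw 0.31
[-0.03336187  0.04231104  0.07546968]
```

View pics/w17c.png

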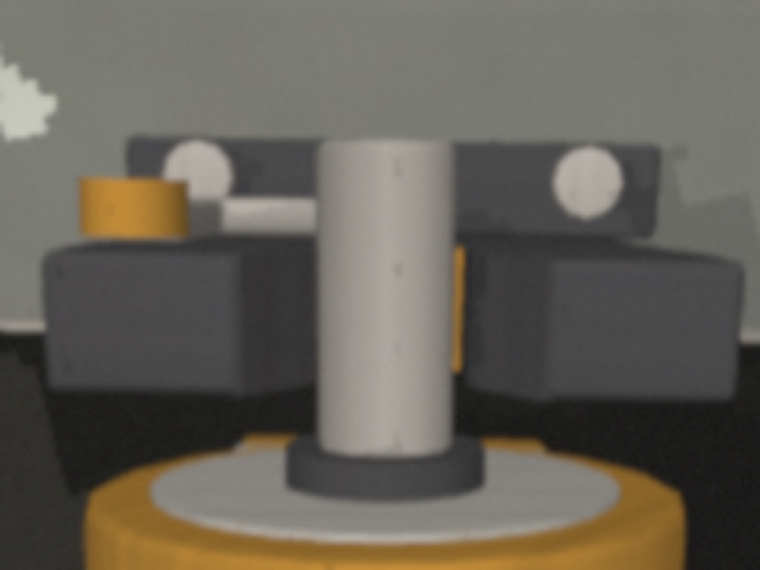

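>>> send_rows(translation=[[0, 0.0006, 0], [0, 0.0006, 0], [0, 0.0006, 0.001]], yaw=[0.3, 0.3, 0.3], fingers=[255, 255, 255])

```text
clock: 23.0
position: [585.1, 34.1, 46.0]
ee_rot: [-0.629, 0.777, -0.002, 0.002]
contact_force: [-0.2, -0.3, -5.9]
gripper_width: 51.9
```

Run:
```python
from h import *
im,st=snap('wrist','w18');go(584.8,34.0,33.4,-102.0);print(st['wrist_torque'])
cv2.imwrite('pics/w18c.png',cv2.resize(im[60:210,180:380],None,fx=3.8,fy=3.8,interpolation=2))
```

```text
t 23.05 pos [584.9  34.1  45.7] head -102.0 w 52.6 F [-0.1 -0.4 -6.6]
  delta [0.0001 0.0001 0.0123] yaw 0.0
[-0.04947375  0.00717572 -0.00760733]
```

View pics/w18c.png

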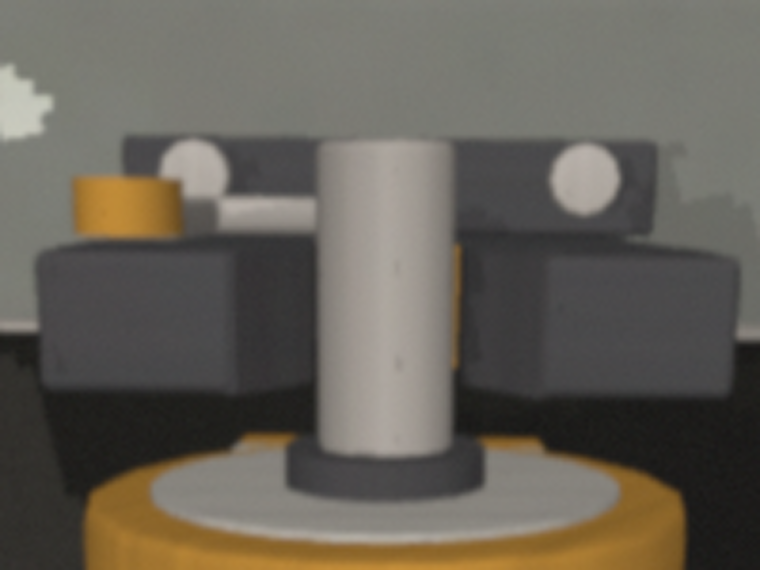

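>>> send_rows(translation=[[0, 0.0003, 0.001], [0, 0.0003, 0.0025], [0, 0.0003, 0.004], [0, 0.0003, 0.005]], yaw=[0.1, 0.1, 0.1, 0.1], fingers=[255, 255, 255, 255])

```text
clock: 23.45
position: [584.8, 34.2, 40.6]
ee_rot: [-0.629, 0.778, -0.002, 0.002]
contact_force: [0.5, -0.9, -6.1]
gripper_width: 52.2
```

Run:
```python
from h import *
im,st=snap('wrist','w19');go(584.8,34.0,33.4,-102.0);print(st['wrist_torque'])
cv2.imwrite('pics/w19c.png',cv2.resize(im[60:210,180:380],None,fx=3.8,fy=3.8,interpolation=2))
```

```text
t 23.5 pos [584.8  34.2  40.5] head -102.1 w 52.3 F [ 0.3 -0.3 -6.1]
  delta [ 0.0002 -0.      0.0071] yaw -0.1
[-0.001349   -0.10030657  0.03115988]
```

View pics/w19c.png

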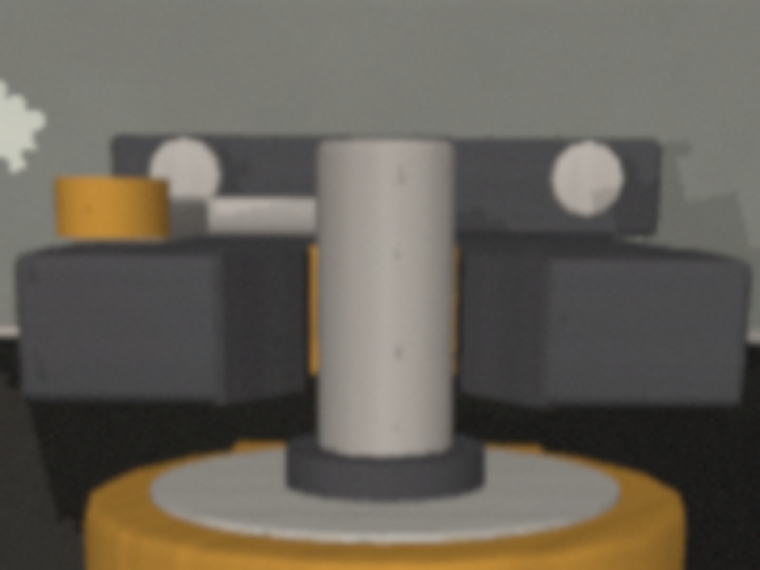

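Shaft is centred in the slot (brass visible both sides, 310 and 457), no contact yet. Continue down slowly.

>>> send_rows(translation=[[0, 0, 0.001], [0, 0, 0.002], [0, 0, 0.003], [0, 0, 0.004], [0, 0, 0.005]], yaw=[0, 0, 0, 0, 0], fingers=[255, 255, 255, 255, 255])

```text
clock: 24.0
position: [584.8, 34.2, 35.4]
ee_rot: [-0.629, 0.778, -0.002, 0.002]
contact_force: [-0.5, 0.7, -5.7]
gripper_width: 52.5
```

>>> send_rows(translation=[[0, 0, 0.0008], [0, 0, 0.0008]], yaw=[0, 0], fingers=[255, 255])

```text
clock: 24.2
position: [584.8, 34.2, 34.5]
ee_rot: [-0.629, 0.778, -0.002, 0.002]
contact_force: [0.3, -0.3, -7.3]
gripper_width: 52.3
```

>>> send_rows(translation=[[0, 0, 0.0008], [0, 0, 0.0008]], yaw=[0, 0], fingers=[255, 255])

```text
clock: 24.4
position: [584.8, 34.2, 33.7]
ee_rot: [-0.629, 0.778, -0.002, 0.002]
contact_force: [-0.1, -0.2, -5.0]
gripper_width: 52.0
```

>>> send_rows(translation=[[0, 0, 0.0006], [0, 0, 0.0006]], yaw=[0, 0], fingers=[255, 255])

```text
clock: 24.6
position: [584.9, 34.2, 33.6]
ee_rot: [-0.629, 0.778, -0.002, 0.002]
contact_force: [-2.2, 0.3, -3.0]
gripper_width: 52.2
```

>>> send_rows(translation=[[0, 0, 0.0006], [0, 0, 0.0006]], yaw=[0, 0], fingers=[255, 255])

```text
clock: 24.8
position: [584.9, 34.2, 33.6]
ee_rot: [-0.629, 0.778, -0.002, 0.002]
contact_force: [-2.5, 0.2, 0.9]
gripper_width: 52.1
```

>>> send_rows(translation=[[0, 0, 0.0012], [0, 0, 0.0012]], yaw=[0, 0], fingers=[255, 255])

```text
clock: 25.0
position: [584.9, 34.2, 33.5]
ee_rot: [-0.629, 0.777, -0.002, 0.002]
contact_force: [-3.9, 0.2, 4.3]
gripper_width: 52.1
```

Run:
```python
from h import *
im,st=snap('wrist','w20');go(584.8,34.0,33.4,-102.0);print(st['wrist_torque'])
cv2.imwrite('pics/w20c.png',cv2.resize(im[60:210,180:380],None,fx=3.8,fy=3.8,interpolation=2))
```

```text
t 25.05 pos [585.   34.2  33.5] head -102.06 w 52.2 F [-4.2  0.4  5.2]
  delta [0.0002 0.0001 0.0001] yaw -0.06
[ 0.12655373  1.19234838 -0.11918341]
```

View pics/w20c.png

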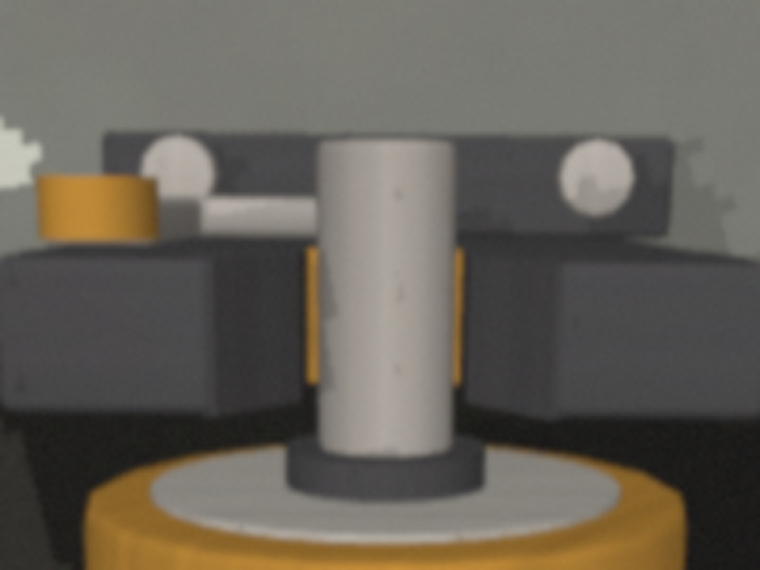

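Shaft is on the slot floor (axis computed 81.1 mm vs seat 81). Release gently.

>>> send_rows(translation=[[0, 0, 0], [0, 0, 0], [0, 0, 0], [0, 0, 0], [0, 0, 0], [0, 0, 0]], yaw=[0, 0, 0, 0, 0, 0], fingers=[85, 75, 50, 20, 0, 0])

```text
clock: 25.65
position: [585.0, 34.2, 33.4]
ee_rot: [-0.629, 0.777, -0.002, 0.002]
contact_force: [-0.3, 0.8, 0.3]
gripper_width: 85.2
```

>>> send_rows(translation=[[0, 0, -0.015], [0, 0, -0.04], [0, 0, -0.08], [0, 0, -0.12], [0, 0, -0.16], [0, 0, -0.16], [0, 0, -0.16]], yaw=[0, 0, 0, 0, 0, 0, 0], fingers=[0, 0, 0, 0, 0, 0, 0])

```text
clock: 26.35
position: [584.4, 34.6, 194.5]
ee_rot: [-0.629, 0.778, -0.002, 0.003]
contact_force: [-0.1, 0.6, -1.0]
gripper_width: 85.0
```

Run:
```python
from h import *
im,st=snap('wrist','w21');go(584.8,34.0,33.4,-102.0)
cv2.imwrite('pics/w21c.png',cv2.resize(im[60:310,140:420],None,fx=2.4,fy=2.4,interpolation=2))
s=get_image('side');cv2.imwrite('pics/s21.png',cv2.resize(s[190:270,230:320],None,fx=7,fy=7,interpolation=2))
s=get_image('scene');cv2.imwrite('pics/sc21.png',cv2.resize(s[180:260,230:330],None,fx=7,fy=7,interpolation=2))
```

```text
t 26.4 pos [583.6  34.4 193. ] head -102.08 w 85.6 F [ 0.3  0.7 -1.5]
  delta [ 0.0002 -0.0005  0.1596] yaw -0.08
```

View pics/w21c.png

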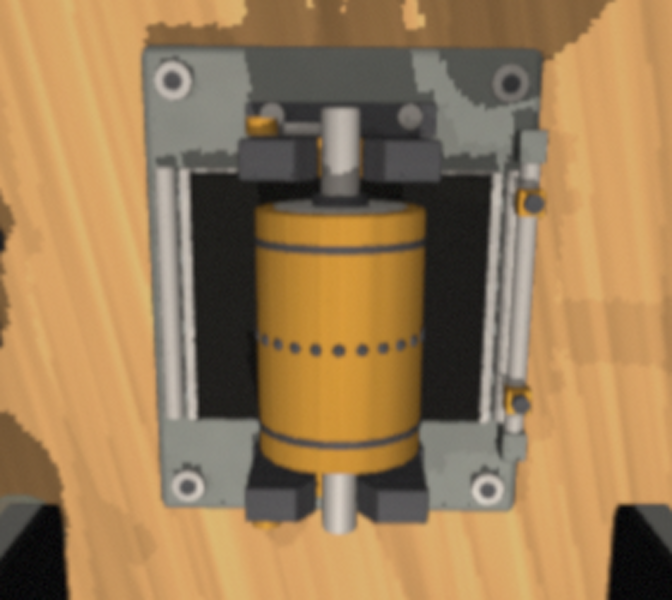

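View pics/s21.png

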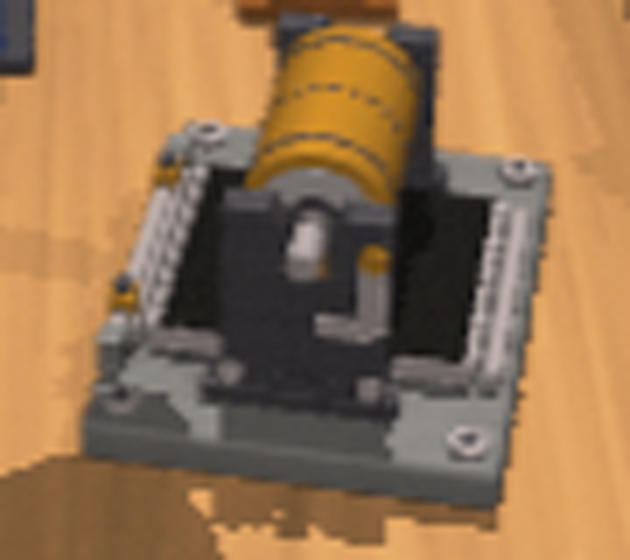

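View pics/sc21.png

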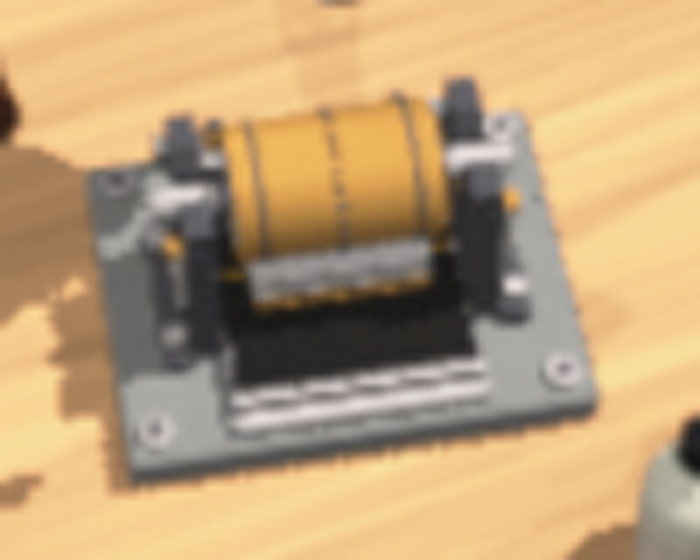

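Run:
```python
from h import *
u=np.array([np.cos(np.radians(-102.45)),np.sin(np.radians(-102.45)),0])
o=np.array([584.8,34.1,81])
for nm,c,off,s in(('scene',cam('scene'),(230,180),7),('side',cam('side'),(230,190),7),('wrist',camof('wrist','w21'),(140,60),2.4)):
  print(nm,[((proj(c,o+u*t+np.array([0,0,h]))[0]-off)*s).round(0).tolist() for t in(-70,70) for h in (0,6)],'dots',((proj(c,o+[0,0,27])[0]-off)*s).round(0))
```

```text
scene [[509.0, 151.0], [510.0, 141.0], [150.0, 202.0], [149.0, 193.0]] dots [330. 133.]
side [[360.0, 38.0], [360.0, 24.0], [298.0, 267.0], [299.0, 253.0]] dots [333.  85.]
wrist [[336.0, 526.0], [336.0, 533.0], [340.0, 107.0], [340.0, 107.0]] dots [337. 349.]
```

Run:
```python
from h import *
s=get_image('scene');cv2.imwrite('pics/scene_end.png',s);print(read_state()['clock'],job_done())
```

```text
the job is handed in; nothing more can be done
26.55 None
```

View pics/scene_end.png

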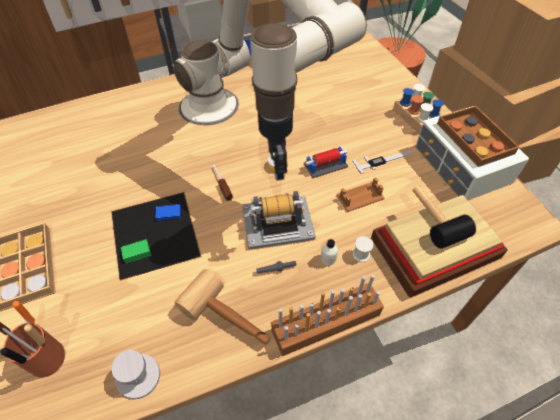

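The job is done and handed in at 26.6 s. I stacked the 8 mm brass and 12 mm aluminium packers on the bed (20 mm, leaving 4 mm under the 54 mm brass roller). I then lowered the cradle's roller into the slots until its shaft rested on the floors, and released it there.

**Last checks**
- **Stack:** measured about 0.4 mm off centre along the cheek-to-cheek axis and 0.2 mm across the yellow line, square to the cheeks.
- **Roller:** contact came with its axis at 81.1 mm, against 81 mm for the seat. After release, the visible shaft ends and the dots at its middle match a seated, level roller to about 1 mm in the images. The 4 mm gap itself was not measured directly.
- **Everything else:** in the last picture the other packers, the spare roller and the tools look where they started. I checked this by eye only.

**What did not match:** the fingertips sit about 31 mm behind the stated TCP. My first grasp on the brass packer therefore closed in the air above it. A light touch of the shut fingers on its top, about 15 N, confirmed the offset, and I used it for every later grasp.

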